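Block up the tray lift and put its hydraulic lever into float

ROBOT

A 6-joint arm with a two-finger parallel gripper is mounted at the origin on the work surface. World frame = base frame: x ahead of the robot, y to its left, z up, the work surface at z = 0. Lengths are in m, angles in rad, forces in N, time in s.
With the tool pointing down it reaches from about 0.325 to 0.875 m from the base axis. Payload 4.4 kg.
Tool frame: the origin (TCP) lies midway between the tips of the shut fingers; the grasp point (between the pads) lies 19 mm behind it; z points along the fingers, y is the direction in which the jaws open and shut (so a half turn about z gives the same grasp; the last joint's range is limited). The gripper opens to 85 mm and grips with 20 to 120 N. Pads are 22 mm wide; open, the fingers measure 114 mm over their backs; the gripper's body (76 mm by 85 mm) begins 54 mm behind the grasp point. The pads swing forward as they close: fully open they stand 13 mm farther back than shut.
Start: joints at [0.954, 0.207, 1.542, -0, 1.393, -0.15], TCP at [0.259, 0.513, 0.204] pointing down, gripper open.
Joint ranges: [-2.73, 2.73], [-0.86, 2.22], [0.23, 2.46], [-1.11, 4.25], [0.08, 2.63], [-2.82, 2.82]. Speed limits (rad/s): [2.79, 2.79, 3.14, 3.14, 3.14, 3.14].

INTERFACE

Orientations are given as a 3x3 rotation matrix whose columns are the frame's x, y, z axes.
In Python, from station import * gives the robot as it stands.
- The arm moves only by the tool send_rows, never from a script. Its argument "plan" is a list of rows, each a list of 6 numbers: the shift along the tool's x, y, z in units of 40 mm (1.0 is 40 mm), then the turn, a rotation vector about the tool's x, y, z in degrees. In form: [[tx, ty, tz, rx, ry, rz], ...]. A call has 1 to 5 rows; each row is the pose to reach, as a shift and turn from the pose measured when the call began, along the tool's axes at that moment; what a row does not reach only later rows make up. A row lasts 1/8 s, in which the tool goes at most 62.5 mm and 10.7 degrees, less where a joint would pass 70% of its speed; a pose out of reach is approached as far as the arm can. A call with a gripper value outside its range is refused whole. "jaw" is the finger opening in mm, from 0 to 85.4, set as the call begins (left out, the last holds). The fingers move at their own pace and stop on an object; the grip force is fixed at half the most. Time passes only in rows, so rows that repeat a pose let the fingers close. It gives the time, the measured TCP pose, the force and the opening at its end, in the units of the state.
- read_state(): the state, without advancing time (a new reading comes with each control period).
- read_camera(name): name is "side" or "top" or "wrist"; returns the picture (480x640x3 uint8, red, green, blue); there is no depth.
- camera_model(name): a dict with "camera_matrix" (3x3 intrinsics, pixels), "R" (3x3) and "t" (3): a world point X has camera coordinates R X + t. Camera axes: x right, y down, z forward; pixel columns grow to the right and rows downward; lengths in m; the calibration is good to about 2 mm. A picture is of the moment at which its call begins: read the wrist's pose just before it. camera_model takes no time and is no camera call; for the wrist camera it gives the pose at the moment of the call.
- finish_job(): hands the job in, once; it reports no verdict.
The state is a dict: "time_s": time; "joint_positions": joint angles; "joint_velocities": joint speeds; "joint_efforts": joint torques, N m; "tool_pos": TCP position; "tcp_rot": TCP orientation; "ft_force": force on the tool from outside, world axes, zero at the start; "torque": the same for the moment, N m; "grip_width": finger opening in m.
Only numpy, scipy, OpenCV 4.12 (cv2) and the standard library are available. Lean on these libraries where they do the work, as an engineer would, in place of code of your own. Each camera call takes 0.05 s, during which the arm holds its last target.

TASK

Make the tray lift safe for service: pull the yellow safety block out from under the conveyor and slide it, yellow end first and handle left sticking out, squarely under the middle of the raised platform until it meets the foot of the mast, and let go of it. Only then push the hydraulic lever forward past its stiff detent into the last (float) notch, so that the platform sinks and rests on the block. Leave the bottle, the blue bin, the spare suction cup and the vacuum gauge standing where they are.

Things in the scene. Friction and masses are not known exactly. Their poses are not given: they have to be found in the camera images.
- block: safety stop block, 0.25 to 0.45 kg, loose, lying on the deck: yellow body with black bands 105 long x 44 wide x 50 mm high, then a grey handle. Origin on the underside, centre line, at the shoulder between body and handle; +x to the yellow head (face at x = +105 mm; handle ends at -90), z up. Balance point at x about +24 mm. Starts with the handle under the conveyor, the yellow end sticking out 85 to 105 mm
- block_head (a point): point on the block's underside at the middle of its yellow head face (block x = +105 mm)
- block_handle (a point): point in the handle bar at block x = -62 mm, 35 mm above the underside. The bar is 82 long x 22 wide x 26 mm high (underside 22 mm, top 48 mm above the block's underside), then a black end plate 8 long x 36 wide x 48 mm high. Once clear of the conveyor it is gripped from above across its 22 mm
- lift: tray lift, fixed. Origin on the deck under the platform's middle; -x is the open mouth, +x the mast, z up. White feet, 25 mm high, along x from -80 mm to the mast, inner faces at y = +-64 mm; bare deck between them up to the mast's foot, 25 mm high, front face at x = +20 mm, which stops the block's head. Mast 300 mm high, x = +70 to +145 mm, 150 mm wide
- lift_stop (a point): point on the deck at the middle of the front face of the mast's foot (lift x = +20 mm). With the block's head here its shoulder is flush with the platform's front edge and its handle sticks out of the mouth
- platform: aluminium platform 10 mm thick, x -85 to +75, y -85 to +85 mm of the lift, clear trays fixed on it from x = -70 mm, up to 62 mm above this origin. Origin on its underside over the lift's origin: height about 67 mm raised (start), 50 on the block, 30 on its own stop. Hydraulically locked; with the lever in float it sinks by its weight (3 kg) in under 3 s
- conveyor: green belt conveyor, fixed, 720 mm along its x, 200 mm wide. Origin on the deck below the middle of its near long edge; +y points away from that edge, under the belt. Frame 75 to 119 mm above the deck, open below except for two legs at x = +-320 mm
- valve: hand lever valve, fixed, on a plate 120 x 84 mm; body 54 mm high. Origin on the deck under the lever's pivot (78 mm up, axis y); the lever swings in the x-z plane, +x is forward (to float), z up. A gate plate with yellow and, at float, red teeth rises to 152 mm beside the lever at y = +17 to +21 mm
- lever (a joint): lever angle, rad: 0 upright, growing forward (valve +x). Notches: raise about -0.30, hold 0, lower 0.31, float 0.72 to 0.80; stops -0.36 and 0.80. Starts in or between the first three. Pushed at the knob, the first notches give way at about 7 N; the float detent takes about 15 N, hardest near 0.36, easing to 0.55; past 0.60 it snaps into float by itself and stays
- lever_knob (a point): centre of the lever's black ball knob, 36 mm in diameter, 145 mm from the pivot; rod below it 12 mm in diameter
- bottle: bystander: white bottle with a red cap, 56 mm in diameter, 165 mm high, standing; origin under its centre
- bin: bystander: blue bin of fittings, 90 x 60 x 40 mm high; origin under its centre
- cup_spare: bystander: spare black suction cup on a steel stem on an aluminium plate 72 x 52 mm, 105 mm high; origin under its centre
- gauge: bystander: white vacuum gauge, 40 x 34 mm, 72 mm high, standing; origin under its centre
Not all that is in view belongs to the job. Of the things that look like the block, the larger one is meant.

How it is judged:
By the outcome, as a careful person would: the job done as asked, in the order asked, and still so for the second after the job is handed in, with the robot touching nothing.
It also fails if it takes over 64 s, if anything falls off the work surface, if the arm or the gripper's body presses on something with over 40 N, if the wrist force passes 120 N, or if a joint passes its speed limit or range.

## Working session

There is one attempt and no reset: what is moved stays moved. The work goes in short steps, Python scripts to look and compute and a tool call to move; the robot and the scene stay as the last step left them, time stands still between calls to the robot, and variables do not carry over. Pictures are saved under pics/ and viewed, and the job is handed in when it is done.

Besides the shell and the picture viewer there is one more tool, called after ">>>" as a command line: name --pt "numbers of a row" for each row, then --argument value for the rest. send_rows: Moves the arm, as the interface text tells. Its arguments: {"type":"object","properties":{"plan":{"type":"array"},"jaw":{"type":"number"}},"required":["plan"]}

```bash
mkdir -p pics; ls; python3 - <<'E'
from station import *
import cv2
s=read_state(); print(s)
for n in ["side","top","wrist"]:
    m=camera_model(n); im=read_camera(n)
    cv2.imwrite(f"pics/a_{n}.png",cv2.cvtColor(im,cv2.COLOR_RGB2BGR)); print(n,m)
E
```

```text
pics
{'time_s': 0.0, 'joint_positions': array([ 9.53518464e-01,  2.07444376e-01,  1.54298085e+00,  2.90529603e-05,
        1.39351171e+00, -1.50516179e-01]), 'joint_velocities': array([ 0.00021451,  0.00100264,  0.00205033, -0.00080201,  0.00033157,
       -0.00078181]), 'joint_efforts': array([ 7.45919260e-04, -3.83007574e+01, -2.91610497e+01,  1.78926467e-05,
        1.00897648e-02,  3.72736031e-05]), 'tool_pos': array([0.2582683 , 0.51279814, 0.20239926]), 'tcp_rot': array([[-8.93027617e-01,  4.49999745e-01, -1.38022985e-03],
       [ 4.50001701e-01,  8.93025687e-01, -1.89510614e-03],
       [ 3.79783433e-04, -2.31348790e-03, -9.99997252e-01]]), 'ft_force': array([-0.73961869, -0.60042434, -0.25100821]), 'torque': array([0.01345193, 0.03179098, 0.01403335]), 'grip_width': 0.08532468224322685}
side {'camera_matrix': array([[460.32172825,   0.        , 309.27871233],
       [  0.        , 460.32172825, 236.15736861],
       [  0.        ,   0.        ,   1.        ]]), 'R': array([[-0.99367169, -0.11230791,  0.0018736 ],
       [-0.0797926 ,  0.69404821, -0.715493  ],
       [ 0.07905516, -0.71111463, -0.69861739]]), 't': array([0.55605195, 0.16690353, 1.05721056])}
top {'camera_matrix': array([[487.65517328,   0.        , 320.97459403],
       [  0.        , 487.65517328, 245.51785406],
       [  0.        ,   0.        ,   1.        ]]), 'R': array([[ 0.01442642, -0.99968392, -0.02058989],
       [-0.99958932, -0.01390902, -0.02505459],
       [ 0.02476029,  0.02094288, -0.99947402]]), 't': array([0.00224865, 0.54237058, 1.22768847])}
wrist {'camera_matrix': array([[406.02617025,   0.        , 320.37191868],
       [  0.        , 406.02617025, 236.31075841],
       [  0.        ,   0.        ,   1.        ]]), 'R': array([[ 0.44992634,  0.89306412, -0.00166619],
       [ 0.85151222, -0.42842849,  0.30228456],
       [ 0.26924565, -0.13742457, -0.95321627]]), 't': array([-0.5732578 , -0.04088614,  0.37981291])}
```

View pics/a_top.png

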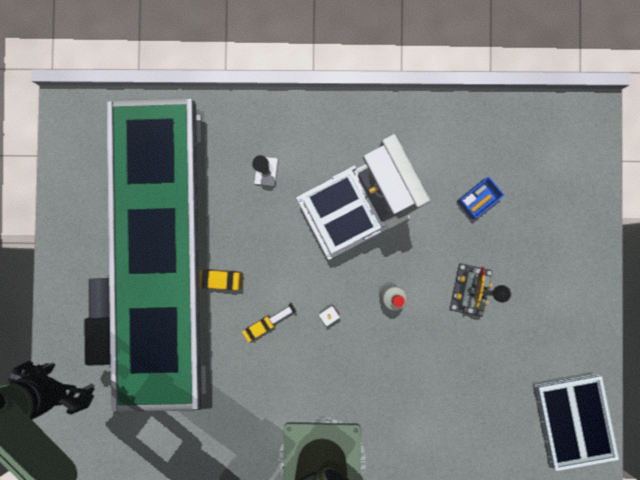

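View pics/a_side.png

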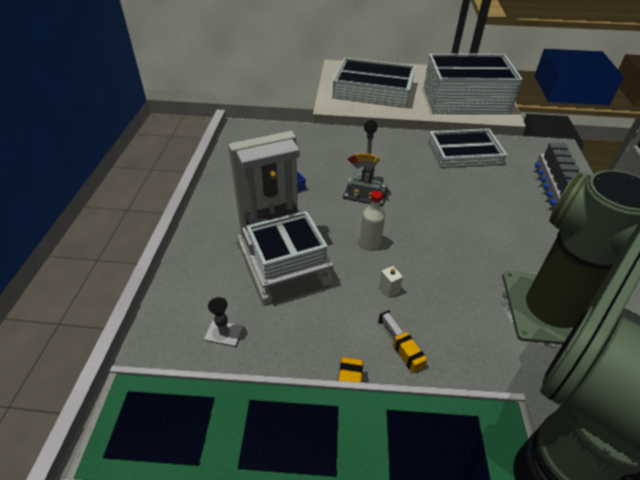

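View pics/a_wrist.png

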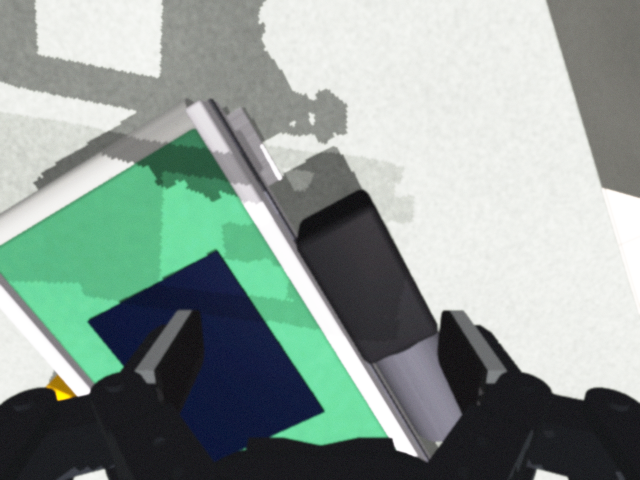

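Top view candidates for the block: (222,280), the yellow body sticking out from the conveyor, and (268,323), the small yellow piece with a light handle lying loose. By the description I choose (222,280). I'll check the sizes in a close crop.

```bash
cat > h.py <<'E'
from station import *
import cv2, numpy as np
def ray(n_or_m,uv):
    m=camera_model(n_or_m) if isinstance(n_or_m,str) else n_or_m
    d=np.linalg.inv(m["camera_matrix"])@np.array([uv[0],uv[1],1.0]); 
    return -m["R"].T@m["t"], m["R"].T@d
def on(n,uv,z):
    o,d=ray(n,uv); return o+d*(z-o[2])/d[2]
def pix(n,X):
    m=camera_model(n) if isinstance(n,str) else n
    p=m["camera_matrix"]@(m["R"]@np.asarray(X,float)+m["t"]); return p[:2]/p[2]
def tri(a,ua,b,ub):
    oa,da=ray(a,ua); ob,db=ray(b,ub); da/=np.linalg.norm(da); db/=np.linalg.norm(db)
    s,t=np.linalg.lstsq(np.stack([da,-db],1),ob-oa,rcond=None)[0]
    p,q=oa+s*da,ob+t*db; return (p+q)/2, np.linalg.norm(p-q)
def save(im,name,box=None,k=1):
    if box: im=im[box[1]:box[3],box[0]:box[2]]
    cv2.imwrite("pics/"+name,cv2.cvtColor(cv2.resize(im,None,fx=k,fy=k,interpolation=cv2.INTER_CUBIC),cv2.COLOR_RGB2BGR))
E
python3 - <<'E'
from h import *
im=cv2.cvtColor(cv2.imread("pics/a_top.png"),cv2.COLOR_BGR2RGB)
save(im,"c1.png",(190,240,340,350),5)
save(im,"c2.png",(280,120,440,270),4)
save(im,"c3.png",(430,240,530,330),6)
hs=cv2.cvtColor(im,cv2.COLOR_RGB2HSV)
m=cv2.inRange(hs,(18,120,90),(35,255,255))
m=cv2.morphologyEx(m,cv2.MORPH_CLOSE,np.ones((7,7)))
for c in cv2.findContours(m,cv2.RETR_EXTERNAL,cv2.CHAIN_APPROX_NONE)[0]:
    if cv2.contourArea(c)>60:
        r=cv2.minAreaRect(c); b=cv2.boxPoints(r); print(r); print([np.round(on("top",p,.05),4)[:2].tolist() for p in b])
E
```

```text
((257.7794189453125, 328.63232421875), (13.205390930175781, 30.869747161865234), 59.03623962402344)
[[0.3301, 0.2009], [0.3698, 0.1368], [0.3426, 0.1197], [0.3029, 0.1837]]
((483.1770935058594, 291.74755859375), (10.65032958984375, 30.576749801635742), 13.240520477294922)
[[0.4014, -0.3646], [0.4736, -0.381], [0.4681, -0.4059], [0.396, -0.3895]]
((219.60916137695312, 279.47210693359375), (40.325828552246094, 18.524232864379883), 4.085616588592529)
[[0.4347, 0.3069], [0.48, 0.3045], [0.4744, 0.2054], [0.4293, 0.2078]]
((481.0891418457031, 202.60891723632812), (4.010505676269531, 22.163320541381836), 50.710594177246094)
[[0.6374, -0.3552], [0.6721, -0.3964], [0.6646, -0.4026], [0.6299, -0.3614]]
```

View pics/c1.png

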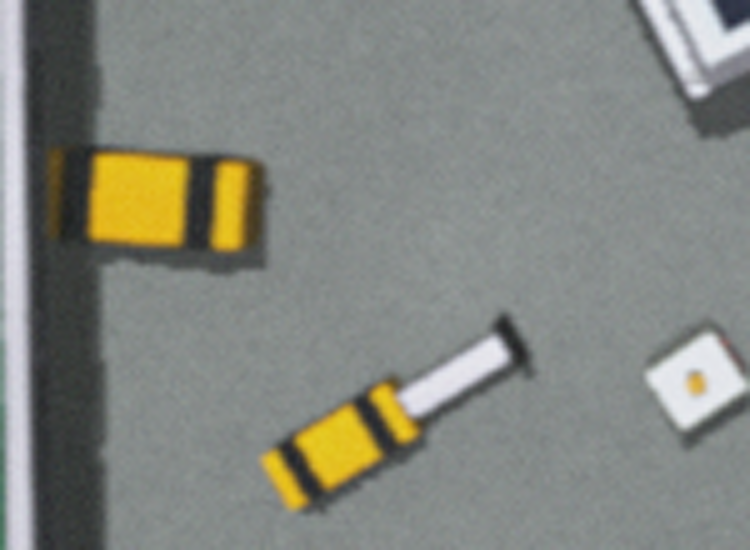

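View pics/c2.png

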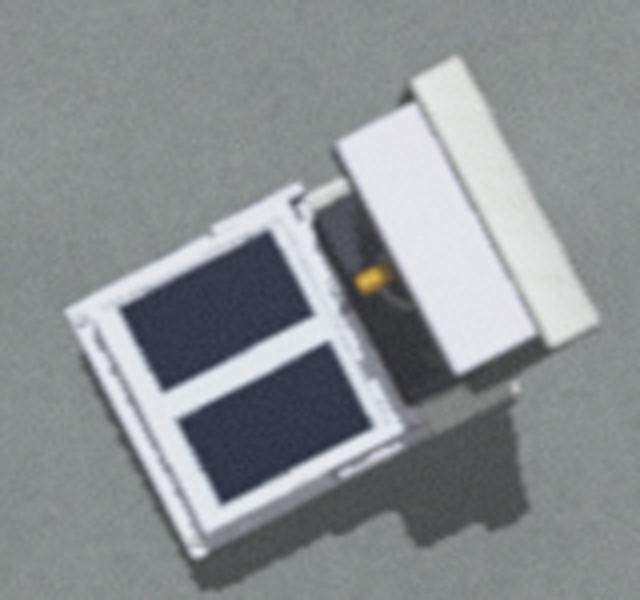

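View pics/c3.png

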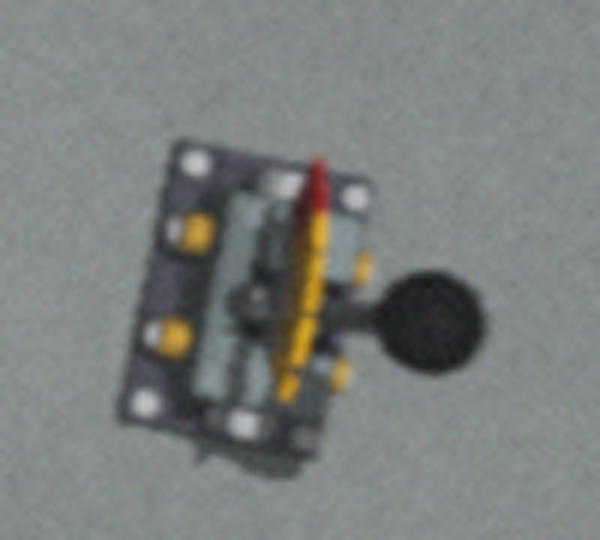

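The crop shows the chosen block is 18.5 px wide (about 45 mm). The loose one is 13 px (about 32 mm), so it is the decoy. Next I'll get the lift and valve features from the side view.

```bash
python3 - <<'E'
from h import *
im=cv2.cvtColor(cv2.imread("pics/a_side.png"),cv2.COLOR_BGR2RGB)
save(im,"d1.png",(220,120,350,310),4)
save(im,"d2.png",(330,110,410,215),6)
save(im,"d3.png",(320,290,440,390),6)
E
```

```text
(no output)
```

View pics/d1.png

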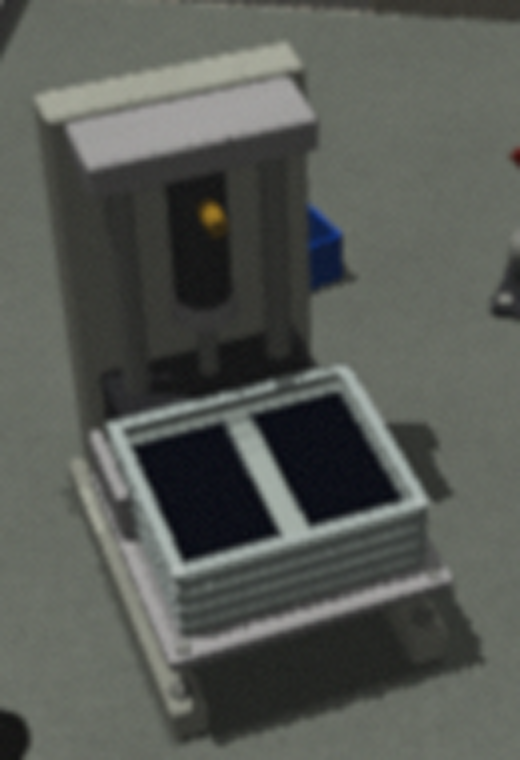

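View pics/d2.png

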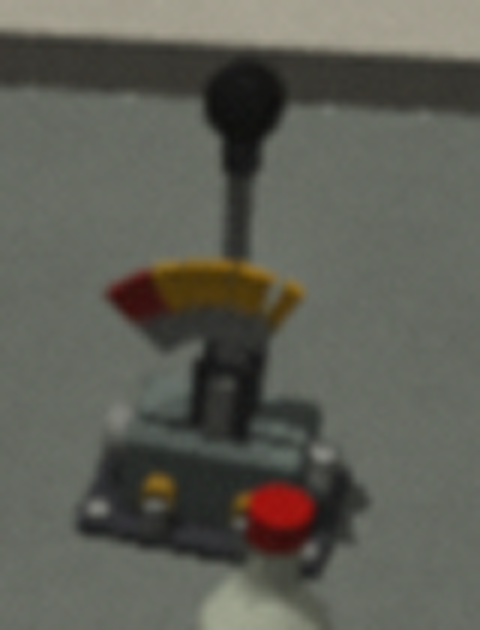

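View pics/d3.png

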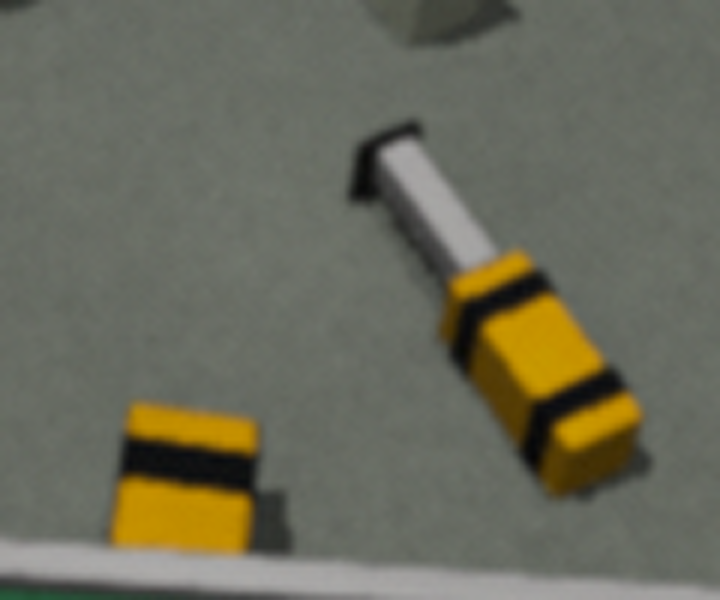

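```bash
python3 - <<'E'
from h import *
np.set_printoptions(precision=4,suppress=True)
A=tri("top",(297,198.75),"side",(263.75,283)); B=tri("top",(331.25,258),"side",(332.5,263))
print("plat",A,B)
a=on("top",(297,198.75),.077)[:2]; b=on("top",(331.25,258),.077)[:2]
a2=on("side",(263.75,282.5),.077)[:2]; b2=on("side",(332.5,262.5),.077)[:2]
for a,b in((a,b),(a2,b2)):
    v=a-b; L=np.linalg.norm(v); y=v/L; x=np.array([y[1],-y[0]]); o=(a+b)/2+.085*x
    print("lift",a,b,L,"x",x,np.degrees(np.arctan2(x[1],x[0])),"o",o,"stop",o+.02*x)
# edge angle via side line top (68,315)-(300,185)
p=on("top",(280+68/4,120+315/4),.077);q=on("top",(280+300/4,120+185/4),.077);d=q-p
print("edge",np.degrees(np.arctan2(d[1],d[0])),np.linalg.norm(d))
print("block",tri("top",(240,272),"side",(342.5,357.2)),tri("top",(239,290),"side",(363,359.7)))
P=on("top",(240,272),.05);Q=on("top",(239,290),.05);v=P-Q;print(P,Q,np.linalg.norm(v),"headdir",np.degrees(np.arctan2(-v[0],v[1])))
for u in((190+88/5,240+153/5),(190+85/5,240+245/5)): print(on("top",u,.05))
# conveyor near edge, z .119
for u in((191,100),(197,408)): print("conv",on("top",u,.119))
# valve
print("knob",tri("top",(430+432/6,240+322/6),"side",(330+243/6,110+100/6)))
for u in((180,140),(372,178),(318,462),(120,420)): print("plate",on("top",(430+u[0]/6,240+u[1]/6),.008))
print("red",tri("top",(430+320/6,240+165/6),"side",(330+108/6,110+290/6)))
print("yel",tri("top",(430+286/6,240+398/6),"side",(330+300/6,110+287/6)))
print("cap",tri("top",(398,301),"side",(377,196)),"gauge",on("top",(329,316),.07),"cup",on("top",(262,163),.1))
E
```

```text
plat (array([0.6515, 0.0671, 0.083 ]), np.float64(0.00090304682918669)) (array([ 0.5095, -0.0165,  0.0744]), np.float64(0.003174419597556735))
lift [0.6518 0.0675] [ 0.5111 -0.0165] 0.16386791881023308 x [ 0.5126 -0.8586] -59.16267090411966 o [ 0.625  -0.0475] stop [ 0.6353 -0.0646]
lift [0.6536 0.0608] [ 0.508  -0.0157] 0.16450345597066124 x [ 0.4653 -0.8852] -62.27036048018842 o [ 0.6203 -0.0527] stop [ 0.6296 -0.0704]
edge -59.96479453809264 0.15915344540807938
block (array([0.4716, 0.2072, 0.0454]), np.float64(0.0036790047258483515)) (array([0.4293, 0.2087, 0.0463]), np.float64(0.00017920652387478338))
[0.4736 0.2063 0.05  ] [0.4296 0.208  0.05  ] 0.04403834510678717 headdir -92.12925151516342
[0.4758 0.2861 0.05  ]
[0.4308 0.2867 0.05  ]
conv [0.8746 0.3156 0.119 ]
conv [0.1627 0.2867 0.119 ]
knob (array([ 0.442 , -0.3701,  0.2236]), np.float64(0.0012694981902957542))
plate [ 0.5024 -0.34    0.008 ]
plate [ 0.4876 -0.4199  0.008 ]
plate [ 0.369  -0.3982  0.008 ]
plate [ 0.3851 -0.3159  0.008 ]
red (array([ 0.4941, -0.3616,  0.1264]), np.float64(0.0009715220019499001))
yel (array([ 0.4085, -0.343 ,  0.1476]), np.float64(0.00011923183611160534))
cap (array([ 0.4175, -0.1647,  0.1605]), np.float64(0.002215538762339826)) gauge [ 0.3723 -0.013   0.07  ] cup [0.7325 0.1498 0.1   ]
```

```bash
cat >> h.py <<'E'
from scipy.spatial.transform import Rotation as Ro
np.set_printoptions(precision=4,suppress=True)
def rel(p,yaw):
    """p: TCP goal, yaw: world angle (deg) of tool y, tool down; prints move in 40mm units, deg"""
    s=read_state(); R=np.array(s["tcp_rot"]); a=np.radians(yaw)
    T=np.array([[-np.sin(a),np.cos(a),0],[np.cos(a),np.sin(a),0],[0,0,-1.]])
    d=R.T@(np.array(p)-s["tool_pos"])/.04; r=np.degrees(Ro.from_matrix(R.T@T).as_rotvec())
    print("t",round(s["time_s"],2),"pos",s["tool_pos"],"F",s["ft_force"],"w",round(s["grip_width"],4))
    print("REL",np.round(d,3).tolist(),np.round(r,2).tolist(),"rows",max(np.linalg.norm(d)*40/62.5,np.linalg.norm(r)/10.7))
E
python3 - <<'E'
from h import *
rel((.452,.233,.20),-2)
E
```

```text
t 0.15 pos [0.2584 0.513  0.2026] F [-0.3564 -0.3662 -0.1649] w 0.0853
REL [-7.472, -4.072, 0.072] [-0.1, 0.05, 65.26] rows 6.09888459455239
```

>>> send_rows --pt "-1.2 -0.7 0.0 0 0 10" --pt "-2.4 -1.4 0.0 0 0 20" --pt "-3.7 -2.0 0.0 0 0 30" --pt "-4.9 -2.7 0.0 0 0 40" --pt "-6.1 -3.3 0.05 0 0 50" --jaw 85

```text
time_s: 0.78
tool_pos: [0.4175, 0.2836, 0.2008]
tcp_rot: [[-0.224, 0.975, -0.001], [0.975, 0.224, -0.001], [-0.001, -0.001, -1.0]]
ft_force: [0.3, -0.6, -0.1]
grip_width: 0.0847
```

```bash
python3 - <<'E'
from h import *
rel((.452,.233,.20),-2)
E
```

```text
t 0.78 pos [0.4175 0.2836 0.2008] F [ 0.258  -0.6146 -0.0893] w 0.0847
REL [-1.426, 0.557, 0.02] [-0.06, 0.07, 14.92] rows 1.394512889755425
```

>>> send_rows --pt "-0.7 0.3 0.0 0 0 8" --pt "-1.43 0.56 0.0 0 0 15" --pt "-1.43 0.56 0.0 0 0 15"

```text
time_s: 1.15
tool_pos: [0.4529, 0.2313, 0.2005]
tcp_rot: [[0.039, 0.999, -0.001], [0.999, -0.039, -0.002], [-0.002, -0.001, -1.0]]
ft_force: [-0.6, 0.8, -0.4]
grip_width: 0.0853
```

```bash
python3 - <<'E'
from h import *
rel((.452,.233,.20),-2)
m=camera_model("wrist"); print({k:v.tolist() for k,v in m.items()}); print(-m["R"].T@m["t"])
save(read_camera("wrist"),"w1.png")
E
```

```text
t 1.15 pos [0.4529 0.2313 0.2005] F [-0.6371  0.8031 -0.372 ] w 0.0853
REL [0.041, -0.023, 0.012] [-0.08, 0.1, -0.24] rows 0.03126972029588226
{'camera_matrix': [[406.02617024658474, 0.0, 320.37191867941425], [0.0, 406.02617024658474, 236.31075840883398], [0.0, 0.0, 1.0]], 'R': [[0.9992348638256109, -0.0391029099956652, -0.0008058196369041766], [-0.037011916141249504, -0.9520594949437698, 0.30366566508410225], [-0.012641399407084204, -0.3034034945699998, -0.9527783134096546]], 't': [-0.444448501658891, 0.19699573128441145, 0.4528196582365721]}
[0.4571 0.3076 0.3713]
```

View pics/w1.png

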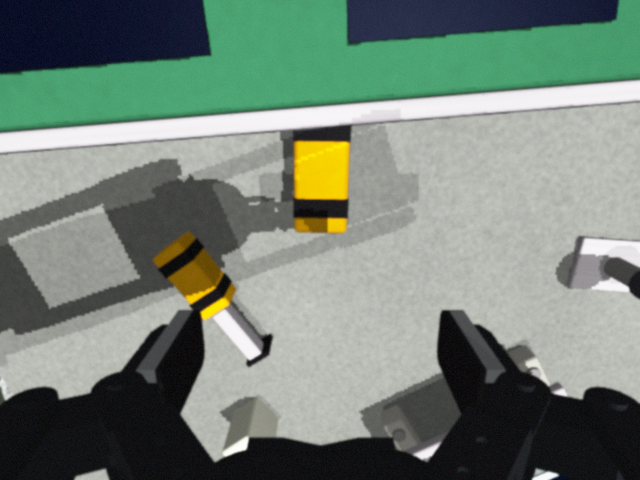

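```bash
python3 - <<'E'
from h import *
for u in((295,232.5),(346,233),(293.5,141),(351,141)): print(on("wrist",u,.05))
E
```

```text
[0.4312 0.2105 0.05  ]
[0.4734 0.2085 0.05  ]
[0.4342 0.2844 0.05  ]
[0.4786 0.2828 0.05  ]
```

```bash
python3 - <<'E'
from h import *
rel((.454,.235,.012),-2.7)
E
```

```text
t 1.2 pos [0.4521 0.2324 0.2005] F [ 0.135   0.6195 -0.1418] w 0.0851
REL [0.073, 0.054, 4.711] [-0.11, 0.07, 0.58] rows 3.0156472830906096
```

>>> send_rows --pt "0.07 0.05 1.4 0 0 0.6" --pt "0.07 0.05 2.8 0 0 0.6" --pt "0.07 0.05 3.8 0 0 0.6" --pt "0.07 0.05 4.4 0 0 0.6" --pt "0.07 0.05 4.7 0 0 0.6"

```text
time_s: 1.82
tool_pos: [0.4518, 0.2355, 0.0107]
tcp_rot: [[0.045, 0.999, -0.005], [0.999, -0.045, -0.002], [-0.002, -0.005, -1.0]]
ft_force: [0.4, -0.2, 0.0]
grip_width: 0.0849
```

>>> send_rows --pt "0 0 0 0 0 0" --pt "0 0 0 0 0 0" --pt "0 0 0 0 0 0" --pt "0 0 0 0 0 0" --pt "0 0 0 0 0 0" --jaw 30

```text
time_s: 2.45
tool_pos: [0.4534, 0.2362, 0.0124]
tcp_rot: [[0.045, 0.999, -0.002], [0.999, -0.045, -0.0], [-0.0, -0.002, -1.0]]
ft_force: [-0.6, 1.1, 5.4]
grip_width: 0.0419
```

```bash
python3 - <<'E'
from h import *
rel((.454,.090,.012),-2.7)
save(read_camera("wrist"),"w2.png")
E
```

```text
t 2.45 pos [0.4534 0.2362 0.0124] F [-0.6469  1.1016  5.4413] w 0.0419
REL [-3.651, 0.181, 0.011] [-0.12, 0.02, 0.11] rows 2.339597350719433
```

View pics/w2.png

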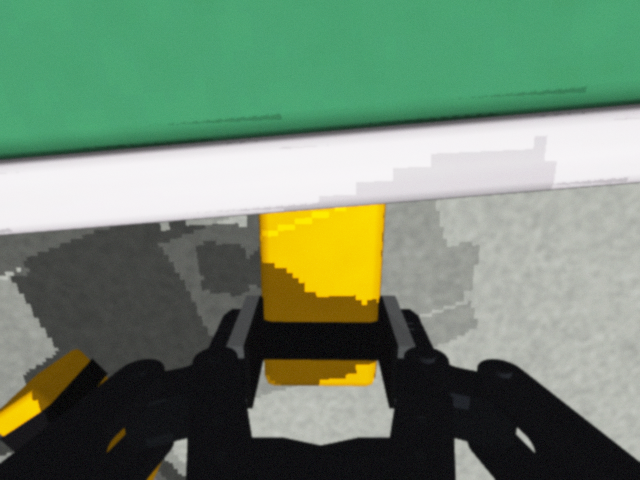

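>>> send_rows --pt "-0.5 0 0 0 0 0" --pt "-1.1 0 0 0 0 0" --pt "-1.7 0 0 0 0 0" --pt "-2.2 0 0 0 0 0" --pt "-2.5 0 0 0 0 0"

```text
time_s: 3.12
tool_pos: [0.4486, 0.1356, 0.0124]
tcp_rot: [[0.046, 0.999, -0.002], [0.999, -0.046, -0.0], [-0.0, -0.002, -1.0]]
ft_force: [0.2, 1.0, -2.2]
grip_width: 0.042
```

```bash
python3 - <<'E'
from h import *
rel((.543,.087,.012),30)
E
```

```text
t 3.12 pos [0.4486 0.1356 0.0124] F [ 0.1875  0.9519 -2.1909] w 0.042
REL [-1.105, 2.413, 0.005] [-0.13, -0.03, -32.65] rows 3.051039304750826
```

>>> send_rows --pt "-0.2 0.4 0 0 0 -6" --pt "-0.4 0.9 0 0 0 -13" --pt "-0.7 1.5 0 0 0 -20" --pt "-0.9 2.0 0 0 0 -27" --pt "-1.1 2.4 0 0 0 -32.7"

```text
time_s: 3.75
tool_pos: [0.5427, 0.0874, 0.0124]
tcp_rot: [[-0.504, 0.864, -0.004], [0.864, 0.504, 0.001], [0.003, -0.003, -1.0]]
ft_force: [-3.4, 2.8, 4.1]
grip_width: 0.0419
```

```bash
python3 - <<'E'
from h import *
rel((.543,.087,.16),30)
im=read_camera("top"); save(im,"t2.png",(180,120,440,330),3)
E
```

```text
t 3.75 pos [0.5427 0.0874 0.0124] F [-3.4163  2.7948  4.0886] w 0.0419
REL [-0.004, -0.008, -3.69] [-0.15, -0.15, 0.24] rows 2.3615427051237488
```

View pics/t2.png

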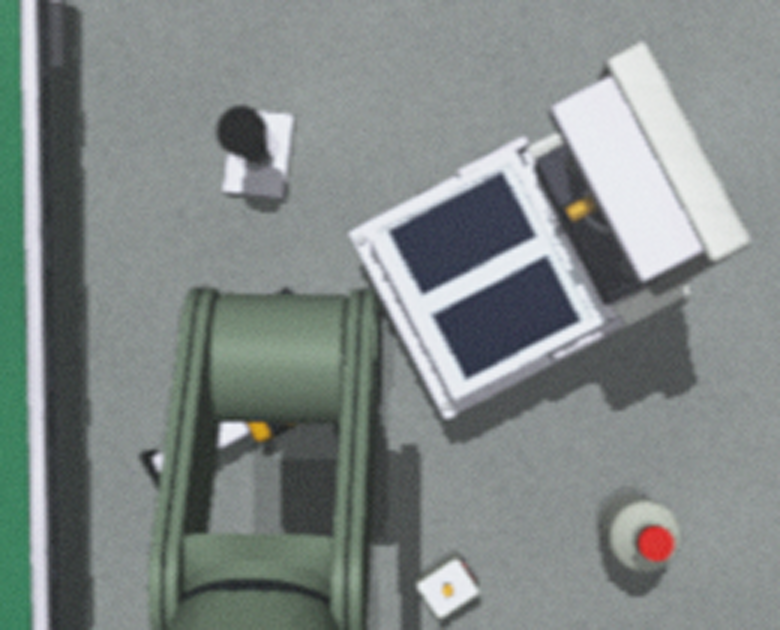

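>>> send_rows --pt "0 0 0 0 0 0" --pt "0 0 0 0 0 0" --pt "0 0 0 0 0 0" --pt "0 0 0 0 0 0" --jaw 70

```text
time_s: 4.3
tool_pos: [0.5451, 0.0862, 0.0129]
tcp_rot: [[-0.505, 0.863, 0.001], [0.863, 0.505, -0.001], [-0.001, 0.0, -1.0]]
ft_force: [-0.7, 0.0, 0.8]
grip_width: 0.0699
```

>>> send_rows --pt "0 0 -1.0 0 0 0" --pt "0 0 -2.4 0 0 0" --pt "1.0 0 -3.7 0 0 0" --pt "2.4 0 -4.2 0 0 0" --pt "3.4 0 -4.2 0 0 0"

```text
time_s: 4.92
tool_pos: [0.477, 0.2058, 0.184]
tcp_rot: [[-0.505, 0.863, 0.007], [0.863, 0.505, 0.001], [-0.002, 0.006, -1.0]]
ft_force: [0.6, 0.1, -0.2]
grip_width: 0.0702
```

```bash
python3 - <<'E'
from h import *
rel((.473,.207,.18),30)
im=read_camera("wrist"); save(im,"w3.png"); m=camera_model("wrist"); np.savez("w3.npz",**m)
im=read_camera("top"); save(im,"t3.png",(180,120,440,330),3)
E
```

```text
t 4.92 pos [0.477  0.2058 0.184 ] F [ 0.6061  0.0599 -0.1628] w 0.0702
REL [0.076, -0.073, 0.1] [0.37, 0.13, 0.35] rows 0.09289807043664047
```

View pics/t3.png

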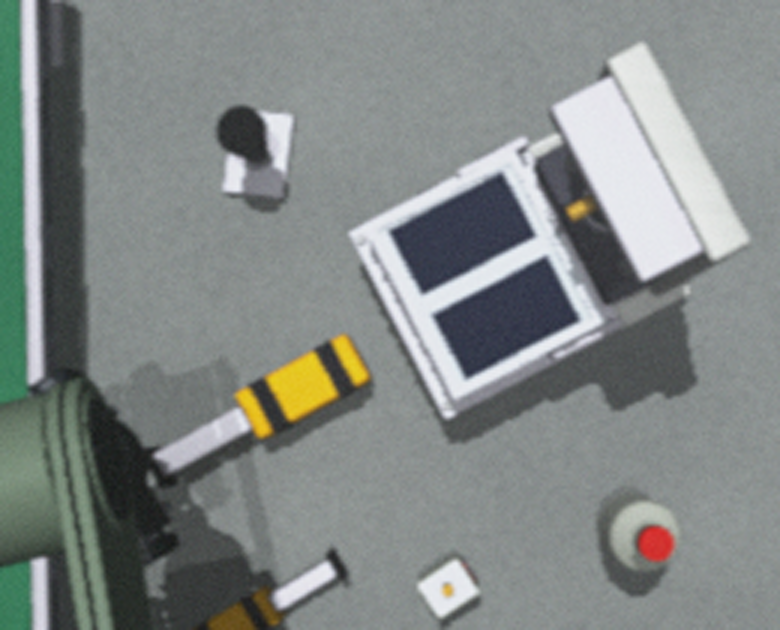

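View pics/w3.png

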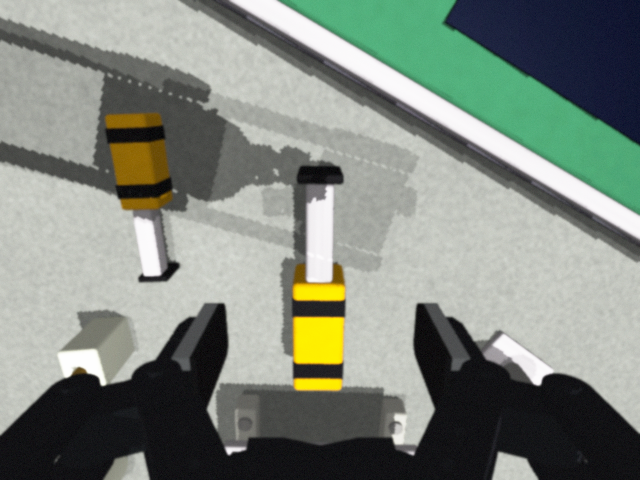

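```bash
python3 - <<'E'
from h import *
im=cv2.cvtColor(cv2.imread("pics/w3.png"),cv2.COLOR_BGR2RGB)
save(im,"w3c.png",(215,370,425,460),3.8)
save(im,"w3d.png",(270,155,370,400),2.4)
E
```

```text
(no output)
```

View pics/w3c.png

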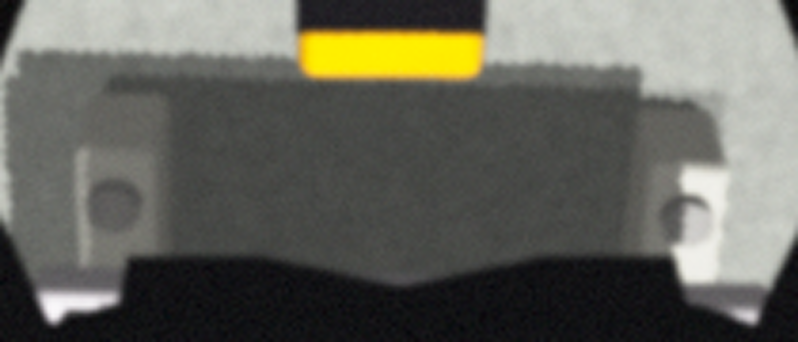

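View pics/w3d.png

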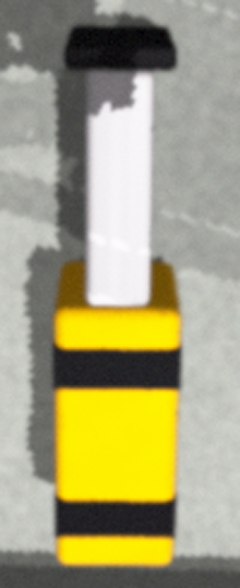

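```bash
cat >lf.py <<'E'
from h import *
m=dict(np.load("w3.npz"))
def an(a,b,xo):
    v=a-b; v=v[:2]; y=v/np.linalg.norm(v)   # a left(+y) b right
    x=np.array([y[1],-y[0]]); return np.linalg.norm(v),np.degrees(np.arctan2(x[1],x[0])),(a+b)[:2]/2+xo*x
f=lambda u:(215+u[0]/3.8,370+u[1]/3.8)
# in image, right= toward +x world => lift +y
print(an(on(m,f((638,98)),0),on(m,f((172,92)),0),.08))
print(an(on(m,f((645,160)),.025),on(m,f((155,150)),.025),.08))
# outer-bottom of feet
print(on(m,f((638,98)),0),on(m,f((172,92)),0))
# block: 
g=lambda u:(270+u[0]/2.4,155+u[1]/2.4)
for z,l,r in ((.05,(57,560),(176,560)),(.05,(55,310),(180,308))): print("body",on(m,g(l),z),on(m,g(r),z),(on(m,g(l),z)+on(m,g(r),z))/2)
for z,l,r in ((.048,(87,300),(149,300)),(.048,(87,75),(153,72))): print("bar",on(m,g(l),z),on(m,g(r),z),(on(m,g(l),z)+on(m,g(r),z))/2)
E
python3 lf.py
```

```text
(np.float64(0.1275993654643345), np.float64(-60.50408974253305), array([ 0.6207, -0.0391]))
(np.float64(0.1264654116334851), np.float64(-61.05057245960587), array([ 0.618 , -0.0389]))
[0.6369 0.0619 0.    ] [ 0.5258 -0.0009  0.    ]
body [0.5356 0.0585 0.05  ] [0.5736 0.0807 0.05  ] [0.5546 0.0696 0.05  ]
body [0.4856 0.1458 0.05  ] [0.5218 0.1679 0.05  ] [0.5037 0.1569 0.05  ]
bar [0.4935 0.1537 0.048 ] [0.5117 0.1644 0.048 ] [0.5026 0.159  0.048 ]
bar [0.455  0.2206 0.048 ] [0.4725 0.232  0.048 ] [0.4637 0.2263 0.048 ]
```

```bash
python3 - <<'E'
from h import *
f=lambda u:(180+u[0]/3,120+u[1]/3)
d=np.array([np.cos(np.radians(-60.4)),np.sin(np.radians(-60.4))]); y=np.array([-d[1],d[0]])
def P(l,r,z,n):
    a,b=on("top",f(l),z)[:2],on("top",f(r),z)[:2]; c=(a+b)/2; print(n,a,b,np.linalg.norm(a-b),"mid",c,"along",c@d,"perp",c@y)
P((345,336),(371,379),.05,"head")
P((236,392),(262,436),.05,"shoulder")
P((352,236),(447,417),.077,"platform front")
P((377,231),(462,392),.139,"tray front")
P((508,168),(603,328),.139,"tray back")
P((524,137),(612,318),.077,"plat back")
o=np.array([.6207,-.0391]);print("wrist lift perp",o@y, "stop along",(o@d)+.02)
E
```

```text
head [0.5734 0.0731] [0.5386 0.0513] 0.041035404228142454 mid [0.556  0.0622] along 0.22056188127680937 perp 0.5141844081595253
shoulder [0.5265 0.1614] [0.4909 0.1396] 0.04176604601966902 mid [0.5087 0.1505] along 0.12041102834575793 perp 0.5166440460622326
platform front [0.652  0.0667] [ 0.5086 -0.0111] 0.16315515198658512 mid [0.5803 0.0278] along 0.2624869371499685 perp 0.5183266729143374
tray front [0.6486 0.0435] [ 0.5278 -0.0224] 0.13757805140434357 mid [0.5882 0.0105] along 0.28137584885997874 perp 0.5166118446804042
tray back [ 0.6974 -0.0548] [ 0.5774 -0.1278] 0.14045134672012022 mid [ 0.6374 -0.0913] along 0.39423590403337383 perp 0.509150102166327
plat back [ 0.7329 -0.0694] [ 0.5892 -0.1411] 0.1605781080392545 mid [ 0.661  -0.1053] along 0.41804077613255836 perp 0.5227519234128374
wrist lift perp 0.520382375760446 stop along 0.3605869683324863
```

```bash
python3 - <<'E'
from h import *
rel((.473,.210,.015),30)
E
```

```text
t 5.03 pos [0.4742 0.2068 0.1815] F [ 0.9802 -0.5762  0.2052] w 0.0699
REL [0.084, 0.009, 4.162] [0.07, -0.01, 0.6] rows 2.6644514343919856
```

>>> send_rows --pt "0.08 0.01 1.2 0 0 0.4" --pt "0.08 0.01 2.5 0 0 0.4" --pt "0.08 0.01 3.4 0 0 0.4" --pt "0.08 0.01 3.9 0 0 0.4" --pt "0.08 0.01 4.16 0 0 0.4"

```text
time_s: 5.65
tool_pos: [0.4721, 0.209, 0.0134]
tcp_rot: [[-0.503, 0.865, -0.002], [0.865, 0.503, -0.0], [0.001, -0.002, -1.0]]
ft_force: [-0.5, 0.5, -0.4]
grip_width: 0.0698
```

>>> send_rows --pt "0 0 0 0 0 0" --pt "0 0 0 0 0 0" --pt "0 0 0 0 0 0" --pt "0 0 0 0 0 0" --pt "0 0 0 0 0 0" --jaw 8

```text
time_s: 6.28
tool_pos: [0.4735, 0.2093, 0.0148]
tcp_rot: [[-0.503, 0.865, 0.001], [0.865, 0.503, 0.0], [-0.0, 0.001, -1.0]]
ft_force: [-0.4, 0.7, 6.0]
grip_width: 0.0197
```

```bash
python3 - <<'E'
from h import *
rel((.473,.210,.015),29.5)
save(read_camera("wrist"),"w4.png")
E
```

```text
t 6.28 pos [0.4735 0.2093 0.0148] F [-0.4442  0.6916  5.9876] w 0.0197
REL [0.022, -0.001, -0.005] [0.06, 0.01, 0.67] rows 0.06316395399231152
```

View pics/w4.png

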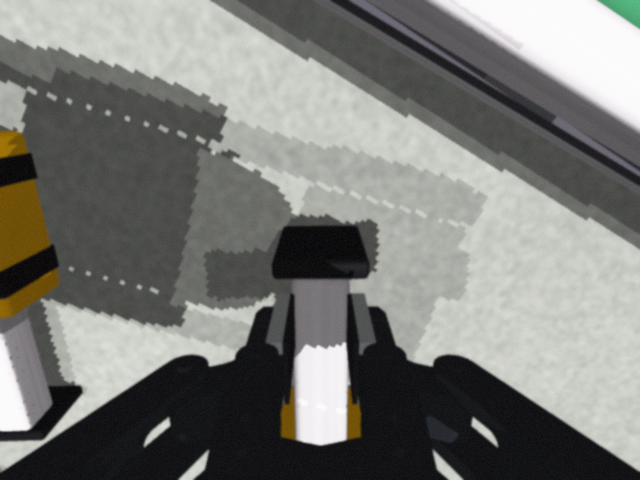

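```bash
python3 - <<'E'
from h import *
d=np.array([.4939,-.8695]); y=np.array([.8695,.4939])
for t in (.0519+.06,.0519+.115):
    p=t*d+.5188*y; rel((p[0],p[1],.0148),29.6)
E
```

```text
t 6.33 pos [0.4735 0.2093 0.0148] F [ 0.5375 -0.5934  5.4885] w 0.0194
REL [-1.501, 0.079, -0.0] [0.06, 0.01, 0.57] rows 0.9620541431165747
t 6.33 pos [0.4735 0.2093 0.0148] F [ 0.5375 -0.5934  5.4885] w 0.0194
REL [-2.876, 0.065, 0.0] [0.06, 0.01, 0.57] rows 1.8411479625880216
```

>>> send_rows --pt "-0.5 0.08 0 0 0 0.6" --pt "-1.1 0.08 0 0 0 0.6" --pt "-1.8 0.08 0 0 0 0.6" --pt "-2.4 0.07 0 0 0 0.6" --pt "-2.88 0.07 0 0 0 0.6"

```text
time_s: 6.95
tool_pos: [0.5342, 0.1102, 0.0148]
tcp_rot: [[-0.493, 0.87, 0.001], [0.87, 0.493, 0.001], [0.001, 0.001, -1.0]]
ft_force: [-1.1, 2.3, 2.2]
grip_width: 0.0201
```

```bash
python3 - <<'E'
from h import *
d=np.array([.4939,-.8695]); y=np.array([.8695,.4939])
s=read_state();print(s["tool_pos"][:2]@d,s["tool_pos"][:2]@y,s["tcp_rot"][:,1])
im=read_camera("side"); save(im,"s5.png",(220,200,380,340),5)
im=read_camera("wrist"); save(im,"w5.png")
im=read_camera("top"); save(im,"t5.png",(180,120,440,330),3)
E
```

```text
0.16797724220748456 0.5189066128996672 [0.8702 0.4927 0.001 ]
```

View pics/s5.png

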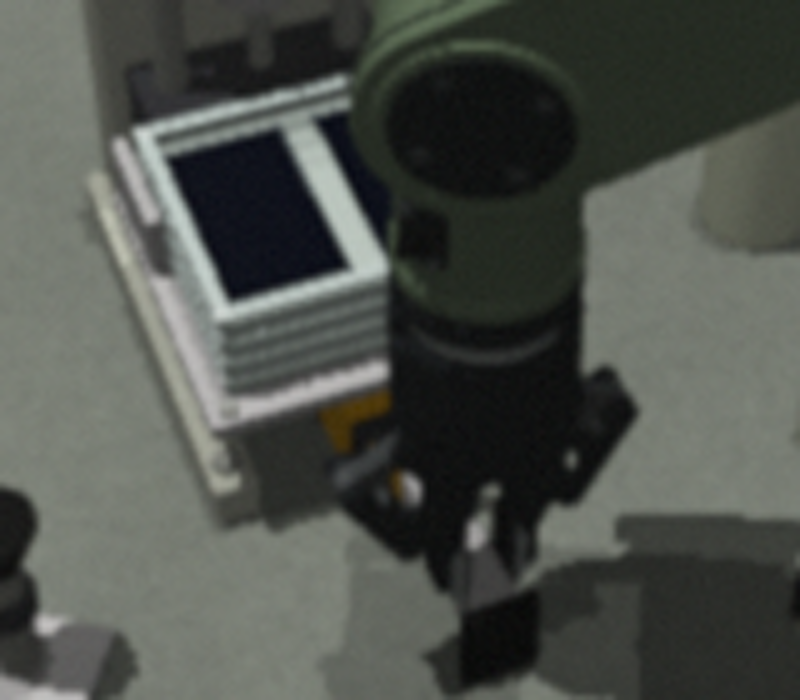

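View pics/t5.png

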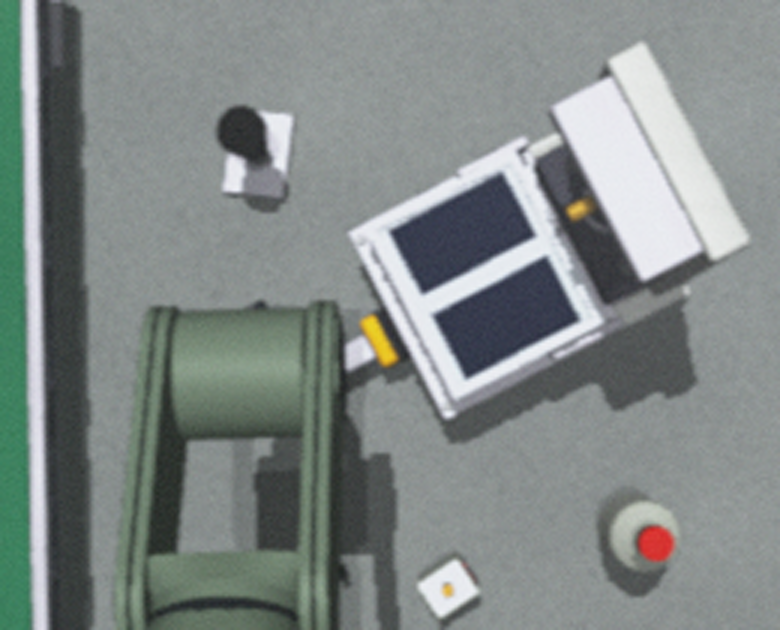

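>>> send_rows --pt "-0.25 0 0 0 0 0" --pt "-0.45 0 0 0 0 0" --pt "-0.55 0 0 0 0 0" --pt "-0.6 0 0 0 0 0" --pt "-0.64 0 0 0 0 0"

```text
time_s: 7.72
tool_pos: [0.5472, 0.0876, 0.0149]
tcp_rot: [[-0.492, 0.87, 0.002], [0.87, 0.492, -0.0], [-0.001, 0.001, -1.0]]
ft_force: [-0.9, 2.5, 1.6]
grip_width: 0.0199
```

>>> send_rows --pt "-0.04 0 0 0 0 0" --pt "-0.08 0 0 0 0 0" --pt "-0.12 0 0 0 0 0"

```text
time_s: 8.1
tool_pos: [0.5477, 0.0865, 0.0148]
tcp_rot: [[-0.492, 0.871, -0.002], [0.871, 0.492, 0.005], [0.005, 0.001, -1.0]]
ft_force: [-5.0, 12.5, 6.2]
grip_width: 0.0195
```

>>> send_rows --pt "-0.05 0 0 0 0 0" --pt "-0.1 0 0 0 0 0"

```text
time_s: 8.35
tool_pos: [0.5476, 0.0867, 0.0148]
tcp_rot: [[-0.491, 0.871, -0.006], [0.871, 0.491, 0.011], [0.013, 0.0, -1.0]]
ft_force: [-7.9, 14.9, 6.8]
grip_width: 0.0193
```

```bash
python3 - <<'E'
from h import *
d=np.array([.4939,-.8695]); y=np.array([.8695,.4939])
s=read_state();print(s["tool_pos"][:2]@d,s["tool_pos"][:2]@y,s["ft_force"],s["torque"])
im=read_camera("wrist"); save(im,"w6.png")
im=read_camera("top"); save(im,"t6.png",(280,160,400,280),5)
E
```

```text
0.1950791494958652 0.518918719983839 [-7.8572 14.9373  6.8392] [2.4253 1.0834 0.0399]
```

View pics/w6.png

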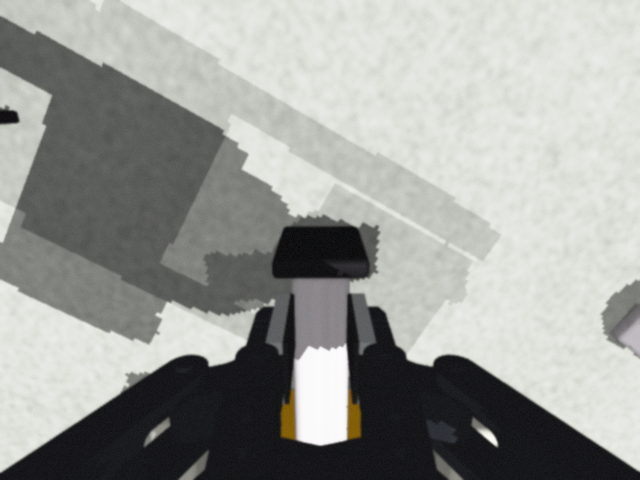

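View pics/t6.png

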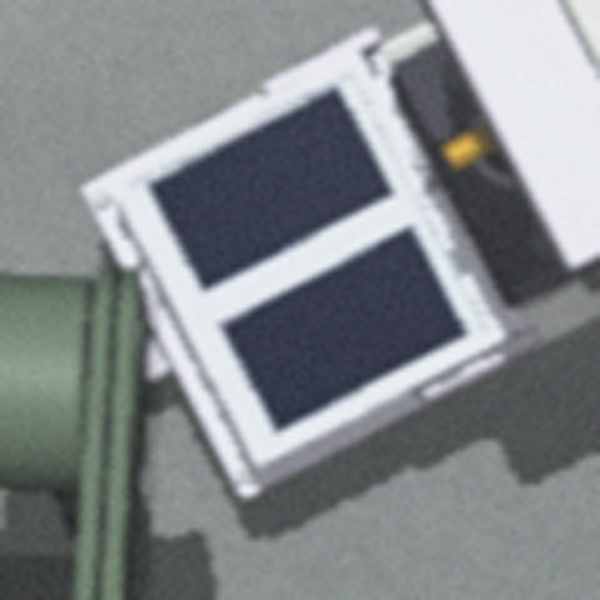

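>>> send_rows --pt "0 0 0 0 0 0" --pt "0 0 0 0 0 0" --pt "0 0 0 0 0 0" --pt "0 0 0 0 0 0" --jaw 60

```text
time_s: 8.95
tool_pos: [0.5478, 0.0863, 0.0148]
tcp_rot: [[-0.491, 0.871, -0.006], [0.871, 0.491, 0.011], [0.012, 0.0, -1.0]]
ft_force: [-0.0, 0.2, -0.5]
grip_width: 0.06
```

>>> send_rows --pt "0 0 -0.5 0 0 0" --pt "0.1 0 -1.6 0 0 0" --pt "0.4 0 -3.0 0 0 0" --pt "1.0 0 -4.4 0 0 0" --pt "2.0 0 -5.0 0 0 0"

```text
time_s: 9.57
tool_pos: [0.5123, 0.1537, 0.2204]
tcp_rot: [[-0.489, 0.873, 0.002], [0.872, 0.488, 0.011], [0.009, 0.008, -1.0]]
ft_force: [-0.4, -0.1, -0.7]
grip_width: 0.0602
```

```bash
python3 - <<'E'
from h import *
s=read_state();print(s["time_s"],s["tool_pos"],s["tcp_rot"])
m=camera_model("wrist"); im=read_camera("wrist"); save(im,"w7.png"); np.savez("w7.npz",**m)
im=read_camera("top"); save(im,"t7.png",(240,120,400,280),4)
im=read_camera("side"); save(im,"s7.png",(220,200,380,340),5)
E
```

```text
9.575 [0.5123 0.1537 0.2204] [[-0.4885  0.8725  0.0023]
 [ 0.8725  0.4885  0.0113]
 [ 0.0088  0.0075 -0.9999]]
```

View pics/w7.png

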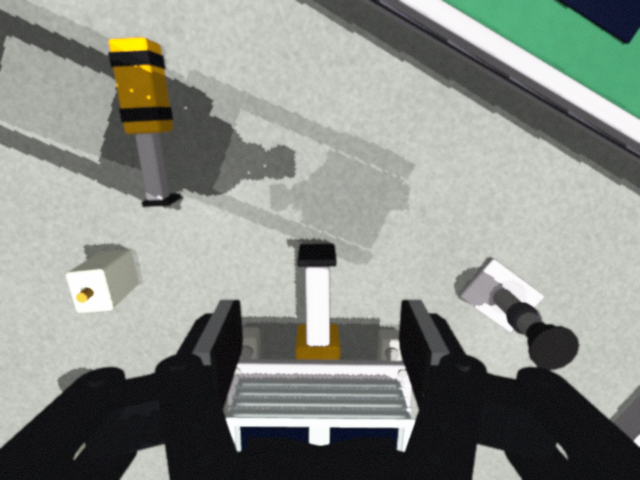

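View pics/t7.png

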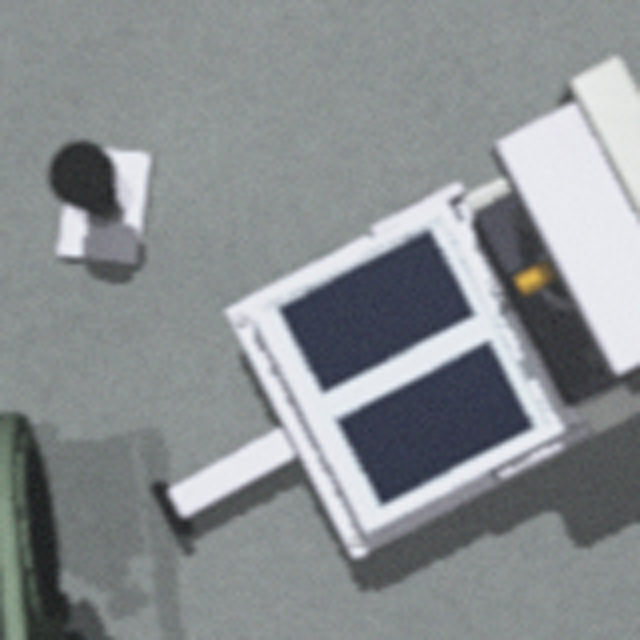

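View pics/s7.png

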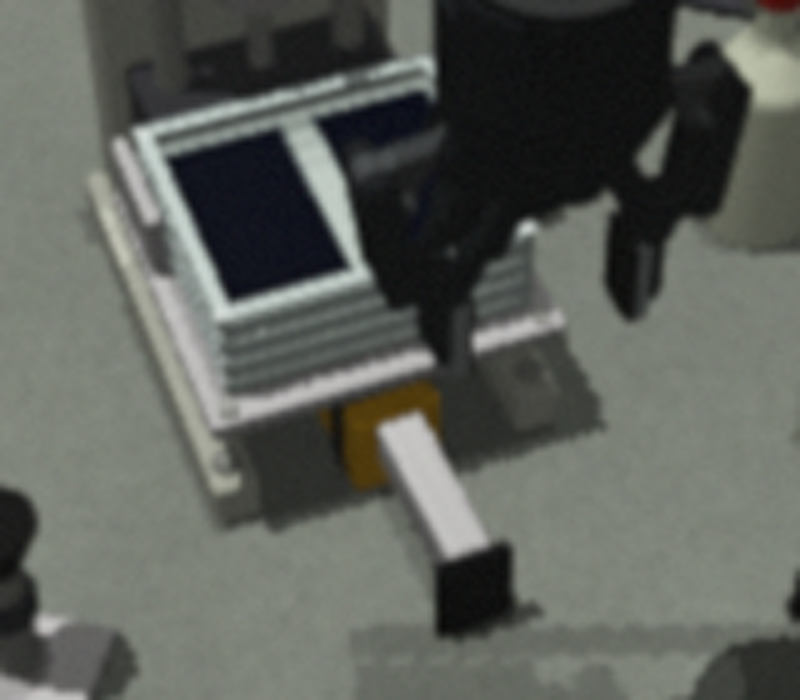

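```bash
python3 - <<'E'
from h import *
im=cv2.cvtColor(cv2.imread("pics/w7.png"),cv2.COLOR_BGR2RGB)
save(im,"w7c.png",(220,235,420,385),4)
E
```

```text
(no output)
```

View pics/w7c.png

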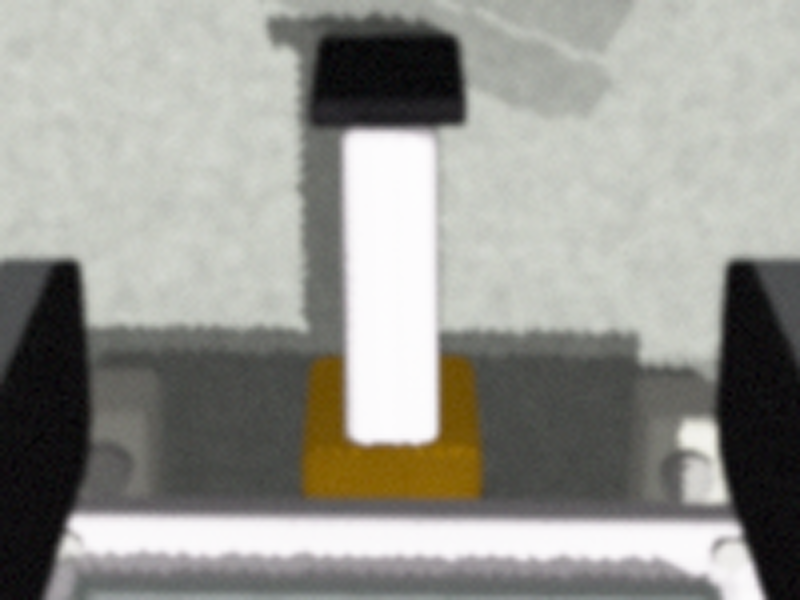

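```bash
python3 - <<'E'
from h import *
m=dict(np.load("w7.npz")); f=lambda u:(220+u[0]/4,235+u[1]/4)
d=np.array([.4939,-.8695]); y=np.array([.8695,.4939])
def q(n,u,z): p=on(m,f(u),z)[:2]; print(n,"along %.4f perp %.4f"%(p@d,p@y)); return p
q("shL",(303,448),.05);q("shR",(482,448),.05)
q("barL near",(345,442),.048);q("barR near",(438,440),.048)
q("barL far",(344,130),.048);q("barR far",(438,130),.048)
q("plat top edge mid",(395,517),.077);q("plat bot edge",(395,499),.067)
q("footL in bottom",(158,362),0);q("footR in bottom",(638,368),0)
q("footL in top",(157,435),.025);q("footR in top",(640,440),.025)
q("platL corner",(68,520),.077);q("platR",(745,520),.077)
E
```

```text
shL along 0.2615 perp 0.4985
shR along 0.2619 perp 0.5415
barL near along 0.2612 perp 0.5086
barR near along 0.2609 perp 0.5310
barL far along 0.1805 perp 0.5097
barR far along 0.1807 perp 0.5310
plat top edge mid along 0.2623 perp 0.5205
plat bot edge along 0.2644 perp 0.5205
footL in bottom along 0.2661 perp 0.4567
footR in bottom along 0.2693 perp 0.5868
footL in top along 0.2730 perp 0.4595
footR in top along 0.2759 perp 0.5838
platL corner along 0.2622 perp 0.4471
platR along 0.2640 perp 0.5993
```

```bash
python3 - <<'E'
from h import *
rel((.45,-.08,.27),55)
rel((.36,-.354,.27),78.7)
E
```

```text
t 9.72 pos [0.5105 0.1548 0.2179] F [ 0.1389 -0.616   0.1417] w 0.06
REL [-4.35, -4.202, -1.364] [0.38, -0.51, -25.48] rows 3.967931746968912
t 9.72 pos [0.5105 0.1548 0.2179] F [ 0.1389 -0.616   0.1417] w 0.06
REL [-9.201, -9.536, -1.437] [0.49, -0.43, -49.18] rows 8.530225703552354
```

>>> send_rows --pt "-0.4 -0.5 -0.9 0 0 -5" --pt "-1.2 -1.3 -1.4 0 -0.2 -10" --pt "-2.2 -2.2 -1.4 0.3 -0.5 -15" --pt "-3.3 -3.2 -1.4 0.3 -0.5 -20" --pt "-4.35 -4.2 -1.4 0.4 -0.5 -25.5" --jaw 14

```text
time_s: 10.35
tool_pos: [0.4487, -0.0825, 0.2697]
tcp_rot: [[-0.821, 0.571, -0.003], [0.571, 0.821, -0.0], [0.002, -0.002, -1.0]]
ft_force: [-0.3, -0.1, -0.4]
grip_width: 0.0138
```

```bash
python3 - <<'E'
from h import *
rel((.36,-.354,.27),78.7)
E
```

```text
t 10.35 pos [ 0.4487 -0.0825  0.2697] F [-0.304  -0.0921 -0.4392] w 0.0138
REL [-2.057, -6.837, -0.0] [-0.07, -0.15, -23.55] rows 4.56966654301643
```

>>> send_rows --pt "-0.4 -1.4 0 0 0 -5" --pt "-0.8 -2.8 0 0 0 -10" --pt "-1.2 -4.2 0 0 0 -15" --pt "-1.65 -5.6 0 0 0 -20" --pt "-2.05 -6.8 0 0 0 -23.5"

```text
time_s: 10.98
tool_pos: [0.3584, -0.3551, 0.2682]
tcp_rot: [[-0.98, 0.197, -0.005], [0.197, 0.98, 0.002], [0.005, 0.001, -1.0]]
ft_force: [0.1, 0.3, -0.5]
grip_width: 0.0141
```

```bash
python3 - <<'E'
from h import *
rel((.36,-.354,.205),78.7)
m=camera_model("wrist"); im=read_camera("wrist"); save(im,"w8.png"); np.savez("w8.npz",**m)
im=read_camera("side"); save(im,"s8.png",(290,90,430,220),5)
im=read_camera("top"); save(im,"t8.png",(400,220,540,340),5)
E
```

```text
t 10.97 pos [ 0.3584 -0.3551  0.2682] F [ 0.1025  0.3349 -0.4901] w 0.0141
REL [-0.042, 0.033, 1.579] [0.04, -0.29, -0.07] rows 1.011463602646791
```

View pics/w8.png

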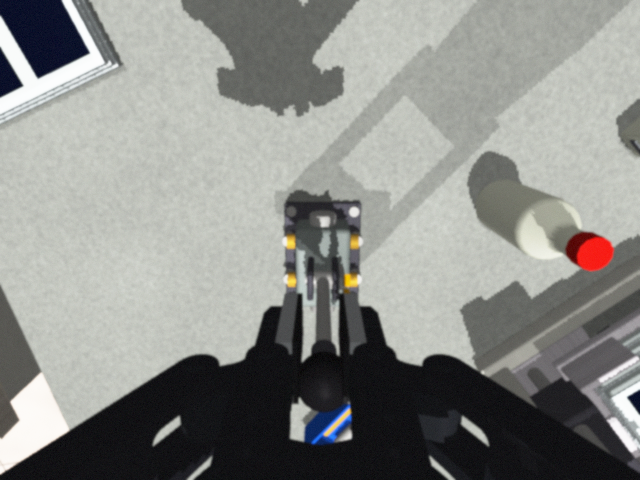

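View pics/s8.png

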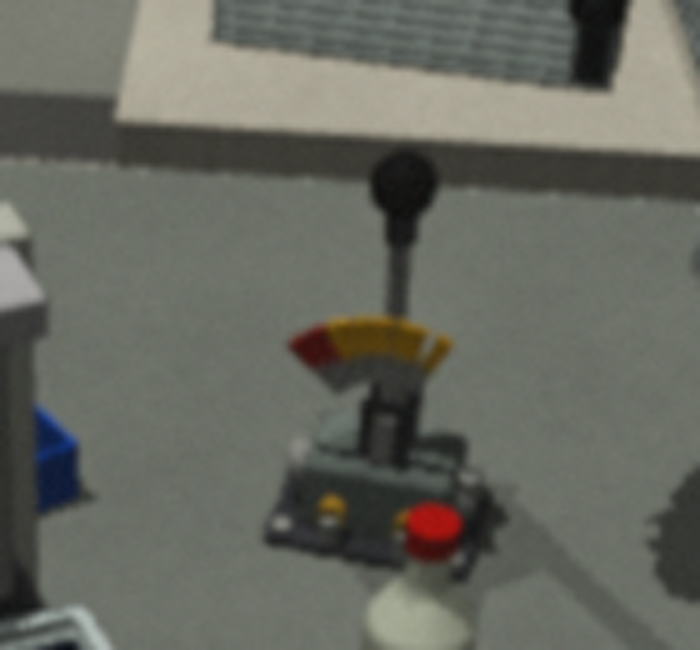

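View pics/t8.png

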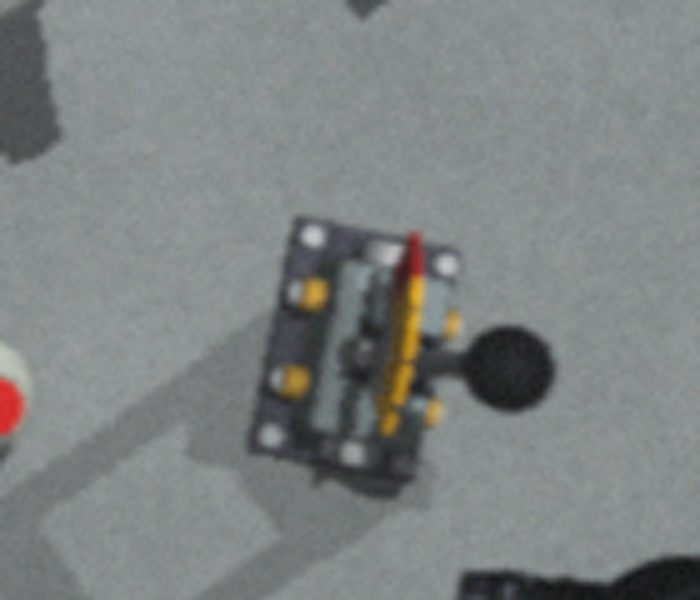

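```bash
python3 - <<'E'
from h import *
m=dict(np.load("w8.npz"))
k1=on(m,(322,383),.2236); k2,e=tri("top",(400+509/5,220+368/5),"side",(290+404/5,90+182/5)); print(k1,k2,e)
vx=np.array([.9806,-.196]); vy=np.array([.196,.9806])
c=np.array([.436,-.3685])
# pivot from plate corners in top
f=lambda u:on("top",(400+u[0]/5,220+u[1]/5),.008)[:2]
P=[f(u) for u in((293,217),(463,245),(418,480),(250,452))]; c2=sum(P)/4; print("plate",P,c2)
# plate in wrist
Q=[on(m,u,.008)[:2] for u in((286,203),(361,203))]; print("wrist rear corners",Q)
for k in(k1,k2): print((k[:2]-c2)@vx,(k[:2]-c2)@vy)
t=read_state()["tool_pos"][:2]; print("tcp",(t-c2)@vx,(t-c2)@vy)
E
```

```text
[ 0.4452 -0.3725  0.2236] [ 0.4418 -0.3692  0.2249] 0.002154893432605896
plate [array([ 0.5021, -0.3365]), array([ 0.4893, -0.4214]), array([ 0.3715, -0.3997]), array([ 0.3841, -0.316 ])] [ 0.4368 -0.3684]
wrist rear corners [array([ 0.3719, -0.3966]), array([ 0.388 , -0.3168])]
0.009101390785387452 -0.0023302332574078673
0.005080072998667605 0.00018922972208388125
tcp -0.0794051373506083 -0.001962882325875062
```

>>> send_rows --pt "0 0.0 0.8 0 0 0" --pt "0 0.0 1.6 0 -0.3 0" --pt "-0.4 0.0 1.6 0 -0.3 0" --pt "-0.8 0.0 1.6 0 -0.3 0" --pt "-1.1 0.0 1.6 0 -0.3 0"

```text
time_s: 11.75
tool_pos: [0.4038, -0.3645, 0.2056]
tcp_rot: [[-0.98, 0.201, 0.002], [0.201, 0.98, -0.001], [-0.002, -0.001, -1.0]]
ft_force: [0.2, -0.7, 0.3]
grip_width: 0.014
```

```bash
python3 - <<'E'
from h import *
rel((.36,-.354,.205),78.7)
t=read_state()["tool_pos"][:2]; c=np.array([.4368,-.3684]); print((t-c)@np.array([.9806,-.196]),(t-c)@np.array([.196,.9806]))
im=read_camera("wrist"); save(im,"w9.png")
im=read_camera("side"); save(im,"s9.png",(330,90,430,190),5)
E
```

```text
t 11.75 pos [ 0.4038 -0.3645  0.2056] F [ 0.2462 -0.6978  0.3427] w 0.014
REL [1.125, 0.037, 0.012] [-0.05, 0.14, -0.31] rows 0.7205632036621388
-0.03313375358242851 -0.0026437355301181923
```

View pics/w9.png

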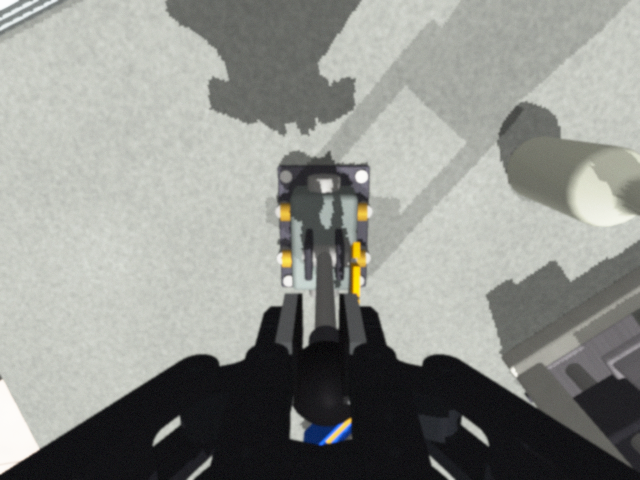

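View pics/s9.png

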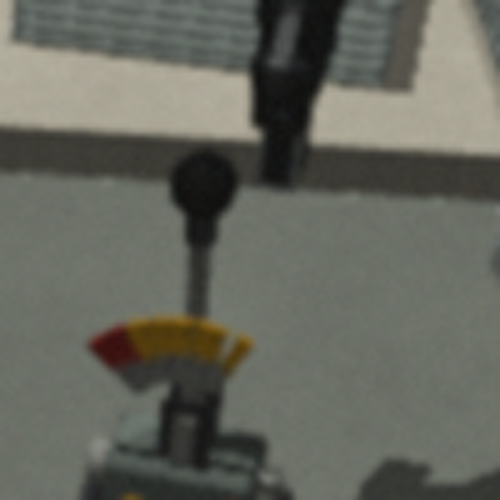

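>>> send_rows --pt "-0.35 0.03 0.0 0 0 0" --pt "-0.7 0.03 0.05 0 0 0" --pt "-1.05 0.03 0.15 0 0 0" --pt "-1.4 0.03 0.25 0 0 0" --pt "-1.75 0.03 0.4 0 0 0"

```text
time_s: 12.48
tool_pos: [0.4742, -0.3782, 0.1967]
tcp_rot: [[-0.98, 0.2, 0.005], [0.2, 0.98, -0.004], [-0.006, -0.003, -1.0]]
ft_force: [-12.1, 9.2, 30.1]
grip_width: 0.0139
```

```bash
python3 - <<'E'
from h import *
t=read_state()["tool_pos"][:2]; c=np.array([.4368,-.3684]); print(read_state()["ft_force"],(t-c)@np.array([.9806,-.196]),(t-c)@np.array([.196,.9806]))
im=read_camera("side"); save(im,"s10.png",(310,90,430,190),5)
E
```

```text
[-12.141    9.2175  30.1149] 0.0386188343842855 -0.002251393787258835
```

View pics/s10.png

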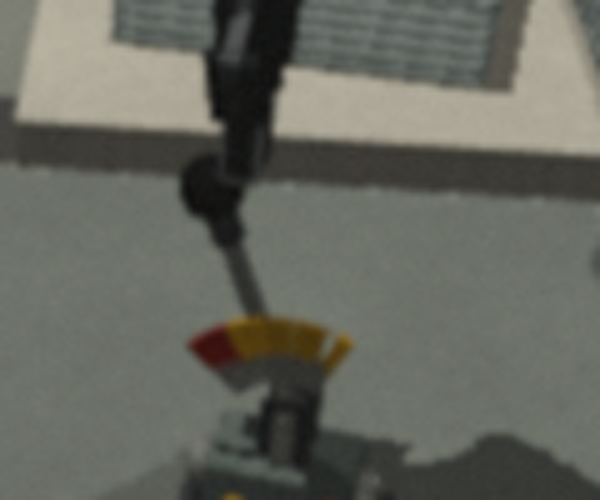

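>>> send_rows --pt "0.05 0 -0.25 0 0 0" --pt "-0.15 0 -0.25 0 0 0" --pt "-0.3 0 -0.2 0 0 0" --pt "-0.45 0 -0.12 0 0 0"

```text
time_s: 13.02
tool_pos: [0.4937, -0.3817, 0.1996]
tcp_rot: [[-0.98, 0.2, 0.006], [0.2, 0.98, -0.004], [-0.007, -0.002, -1.0]]
ft_force: [0.1, -0.5, -0.4]
grip_width: 0.0138
```

```bash
python3 - <<'E'
from h import *
t=read_state()["tool_pos"][:2]; c=np.array([.4368,-.3684]); print(read_state()["ft_force"],(t-c)@np.array([.9806,-.196]),(t-c)@np.array([.196,.9806]))
im=read_camera("side"); save(im,"s11.png",(310,90,430,190),5)
E
```

```text
[ 0.0938 -0.4502 -0.3739] 0.05839060610593424 -0.0019410564210544648
```

View pics/s11.png

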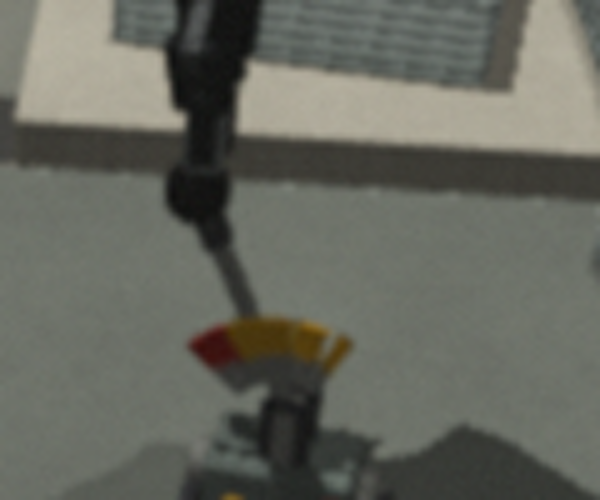

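```bash
python3 - <<'E'
from h import *
im=read_camera("wrist"); save(im,"w11.png")
im=read_camera("top"); save(im,"t11.png",(420,220,540,340),5)
im=read_camera("side"); save(im,"s12.png",(330,90,380,190),6)
E
```

```text
(no output)
```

View pics/w11.png

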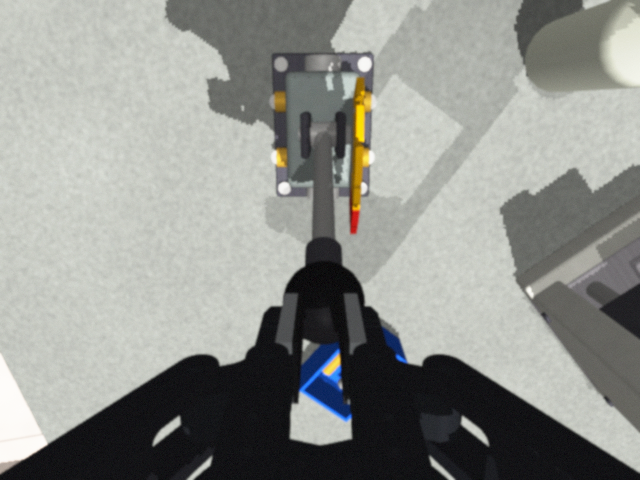

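View pics/t11.png

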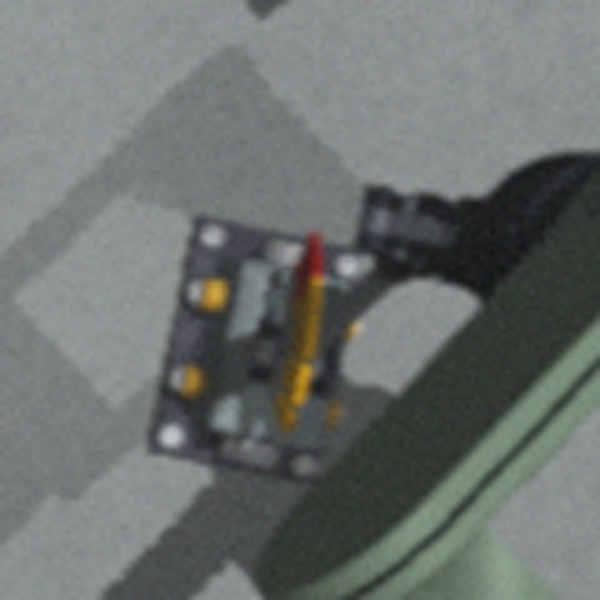

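View pics/s12.png

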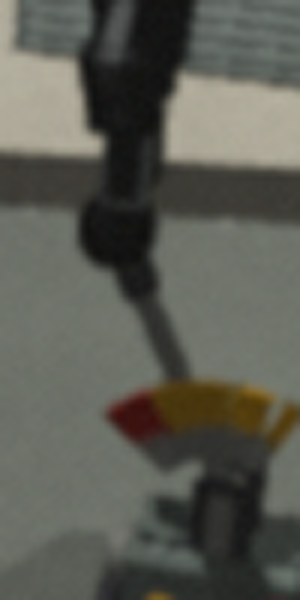

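```bash
python3 - <<'E'
from h import *
vx=np.array([.9806,-.196,0]); vy=np.array([.196,.9806,0]); c=np.array([.4368,-.3684,0])
def plane(n,u,yv=0):
    o,d=ray(n,u); t=(yv-(o-c)@vy)/(d@vy); p=o+t*d; return (p-c)@vx,p[2]
x,z=plane("side",(330+118/6,90+232/6)); print("knob",x,z,np.arctan2(x,z-.078),np.hypot(x,z-.078))
print("rod",plane("side",(330+178/6,90+365/6)))
print("start knob",plane("side",(290+404/5,90+182/5)))
for nm,u in(("tip bottomL",(105,205)),("tipR",(155,208)),("finger left",(105,150)),("r",(160,150))): print(nm,plane("side",(330+u[0]/6,90+u[1]/6),.0))
s=read_state(); p=s["tool_pos"]; print("tcp",(p-c)@vx,p[2],s["time_s"])
E
```

```text
knob 0.05945489548494146 0.2079869960799412 0.4289833430213218 0.1429388111991
rod (np.float64(0.027221207217548376), np.float64(0.14502660106820042))
start knob (np.float64(0.003974736391732703), np.float64(0.225029696702987))
tip bottomL (np.float64(0.06613561903948509), np.float64(0.22025209626634956))
tipR (np.float64(0.04376902202800605), np.float64(0.22285055408424292))
finger left (np.float64(0.06777687976936553), np.float64(0.2468494905715365))
r (np.float64(0.043662280700279506), np.float64(0.25106421259588985))
tcp 0.05809450142056399 0.20013127800668457 13.225
```

>>> send_rows --pt "0 0 -0.8 0 0 0" --pt "0.5 0 -1.0 0 0 0" --pt "1.4 0 -0.8 0 0 0" --pt "1.5 0.05 -0.1 0 0 0" --pt "1.5 0.05 0.5 0 -0.3 0" --jaw 6

```text
time_s: 13.85
tool_pos: [0.4344, -0.3678, 0.1793]
tcp_rot: [[-0.98, 0.2, 0.012], [0.2, 0.98, -0.005], [-0.012, -0.003, -1.0]]
ft_force: [0.2, -0.1, -1.1]
grip_width: 0.006
```

```bash
cat > v.py <<'E'
from h import *
import sys
vx=np.array([.9806,-.196,0]); vy=np.array([.196,.9806,0]); c=np.array([.4368,-.3684,0])
s=read_state(); p=s["tool_pos"]; print("tcp",(p-c)@vx,(p-c)@vy,p[2],"t",s["time_s"],s["ft_force"],s["grip_width"])
im=read_camera("side"); save(im,sys.argv[1],(310,80,410,190),6)
E
python3 v.py s13.png
```

```text
tcp -0.0024793521344798155 0.00013379616875508566 0.17928084453224066 t 13.85 [ 0.1705 -0.1372 -1.0627] 0.006013270399832555
```

View pics/s13.png

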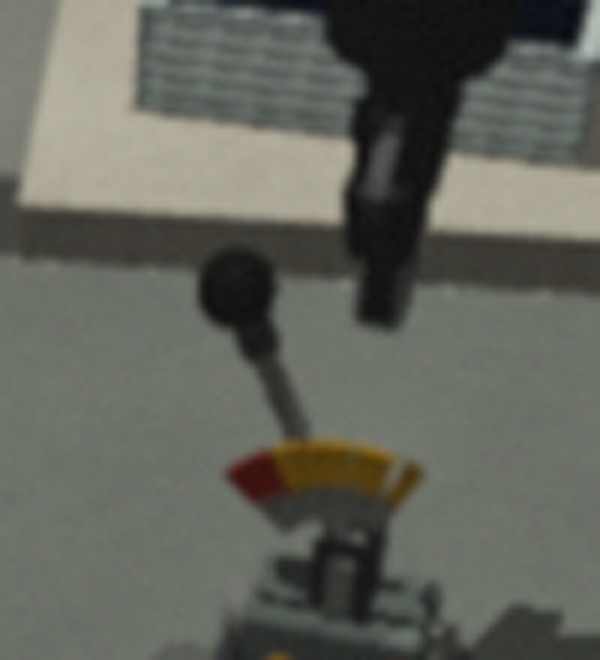

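```bash
python3 - <<'E'
from h import *
vx=np.array([.9806,-.196,0]); vy=np.array([.196,.9806,0]); c=np.array([.4368,-.3684,0])
def plane(u,yv=0):
    o,d=ray("side",(310+u[0]/6,80+u[1]/6)); t=(yv-(o-c)@vy)/(d@vy); p=o+t*d; return (p-c)@vx,p[2]
x,z=plane((238,287)); print("knob",x,z,np.arctan2(x,z-.078))
print("tip",plane((358,318)),plane((400,328)))
E
```

```text
knob 0.059616347556960936 0.2104698138606511 0.42288488286405074
tip (np.float64(0.005083120377004467), np.float64(0.20513264701824196)) (np.float64(-0.013788408602966543), np.float64(0.20370065622125122))
```

>>> send_rows --pt "-0.1 0 0.3 0 0 0" --pt "-0.5 0 0.45 0 0 0" --pt "-0.8 0 0.45 0 0 0" --pt "-1.1 0 0.47 0 0 0" --pt "-1.35 0 0.47 0 0 0"

```text
time_s: 14.52
tool_pos: [0.4846, -0.3762, 0.1558]
tcp_rot: [[-0.98, 0.2, 0.002], [0.2, 0.98, 0.002], [-0.001, 0.002, -1.0]]
ft_force: [-5.8, 0.9, -3.8]
grip_width: 0.0058
```

```bash
python3 v.py s14.png
```

```text
tcp 0.0483766732800788 0.0017427744509062142 0.15582224696879662 t 14.525 [-5.8303  0.949  -3.7629] 0.00581677949864966
```

View pics/s14.png

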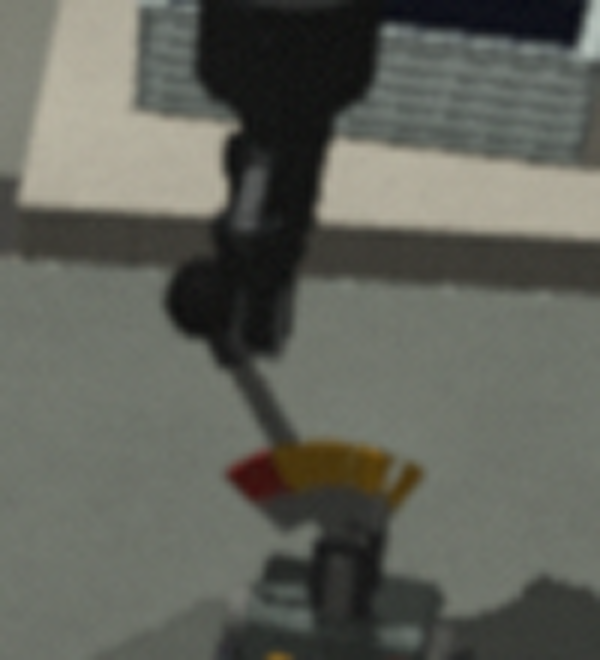

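>>> send_rows --pt "-0.15 0 0 0 0 0" --pt "-0.3 0 0 0 0 0" --pt "-0.45 0 0 0 0 0" --pt "-0.5 0 0 0 0 0"

```text
time_s: 15.08
tool_pos: [0.5068, -0.3808, 0.1565]
tcp_rot: [[-0.98, 0.2, 0.006], [0.2, 0.98, 0.001], [-0.006, 0.002, -1.0]]
ft_force: [-0.8, -0.3, -0.5]
grip_width: 0.0061
```

```bash
python3 v.py s15.png
```

```text
tcp 0.07107100304219635 0.0015785387707953449 0.15649090227455126 t 15.075 [-0.7554 -0.2847 -0.5421] 0.006065290617145686
```

View pics/s15.png

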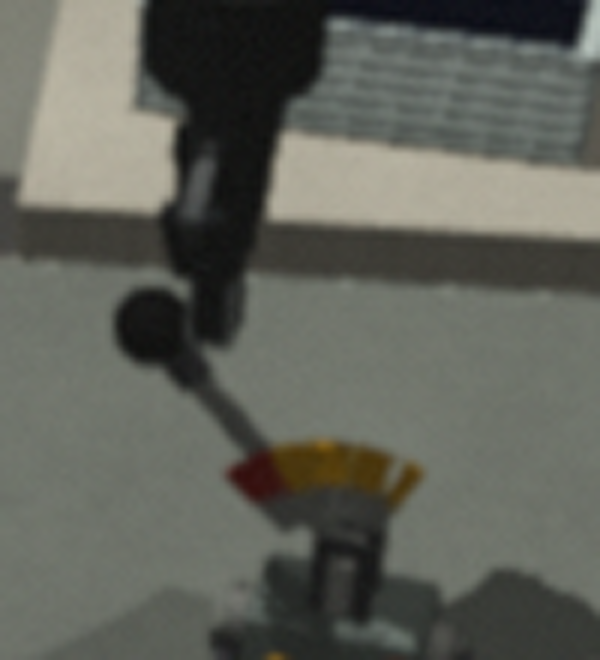

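>>> send_rows --pt "0.6 0 0 0 0 0" --pt "1.3 0 -0.5 0 0 0" --pt "2.0 0 -1.5 0 0 0" --pt "2.6 0 -2.2 0 0 0" --pt "3.2 0 -2.5 0 0 0"

```text
time_s: 15.75
tool_pos: [0.3807, -0.3561, 0.2585]
tcp_rot: [[-0.98, 0.2, 0.009], [0.2, 0.98, -0.003], [-0.01, -0.001, -1.0]]
ft_force: [-0.8, 0.3, 0.9]
grip_width: 0.0061
```

>>> send_rows --pt "0 0 0 0 0 0" --pt "0 0 0 0 0 0" --pt "0 0 0 0 0 0" --pt "0 0 0 0 0 0" --pt "0 0 0 0 0 0"

```text
time_s: 16.38
tool_pos: [0.3809, -0.3559, 0.2579]
tcp_rot: [[-0.98, 0.199, 0.009], [0.199, 0.98, -0.002], [-0.009, -0.001, -1.0]]
ft_force: [-0.1, -1.2, 0.3]
grip_width: 0.0063
```

>>> send_rows --pt "0 0 0 0 0 0" --pt "0 0 0 0 0 0" --pt "0 0 0 0 0 0" --pt "0 0 0 0 0 0" --pt "0 0 0 0 0 0"

```text
time_s: 17.0
tool_pos: [0.3809, -0.3559, 0.2579]
tcp_rot: [[-0.98, 0.199, 0.009], [0.199, 0.98, -0.003], [-0.009, -0.001, -1.0]]
ft_force: [-0.7, 0.4, -0.4]
grip_width: 0.0059
```

>>> send_rows --pt "0 0 0 0 0 0" --pt "0 0 0 0 0 0" --pt "0 0 0 0 0 0" --pt "0 0 0 0 0 0" --pt "0 0 0 0 0 0"

```text
time_s: 17.62
tool_pos: [0.3809, -0.3559, 0.2579]
tcp_rot: [[-0.98, 0.199, 0.009], [0.199, 0.98, -0.002], [-0.009, -0.001, -1.0]]
ft_force: [-0.1, -0.1, -0.8]
grip_width: 0.0062
```

>>> send_rows --pt "0 0 0 0 0 0" --pt "0 0 0 0 0 0" --pt "0 0 0 0 0 0" --pt "0 0 0 0 0 0" --pt "0 0 0 0 0 0"

```text
time_s: 18.25
tool_pos: [0.3809, -0.3559, 0.2579]
tcp_rot: [[-0.98, 0.199, 0.009], [0.199, 0.98, -0.002], [-0.009, -0.001, -1.0]]
ft_force: [-0.3, 0.5, 0.9]
grip_width: 0.006
```

>>> send_rows --pt "0 0 0 0 0 0" --pt "0 0 0 0 0 0" --pt "0 0 0 0 0 0" --pt "0 0 0 0 0 0" --pt "0 0 0 0 0 0"

```text
time_s: 18.88
tool_pos: [0.3809, -0.3559, 0.2579]
tcp_rot: [[-0.98, 0.199, 0.009], [0.199, 0.98, -0.002], [-0.009, -0.001, -1.0]]
ft_force: [-0.8, -0.3, 0.4]
grip_width: 0.0059
```

```bash
python3 v.py s16.png; python3 - <<'E'
from h import *
im=read_camera("side"); save(im,"s17.png"); save(im,"s17c.png",(220,200,380,340),5)
im=read_camera("top"); save(im,"t17.png")
E
```

```text
tcp -0.05725560010390447 0.001277732754002354 0.2579015698565125 t 18.875 [-0.83   -0.3082  0.4299] 0.005864476717043855
```

View pics/s17c.png

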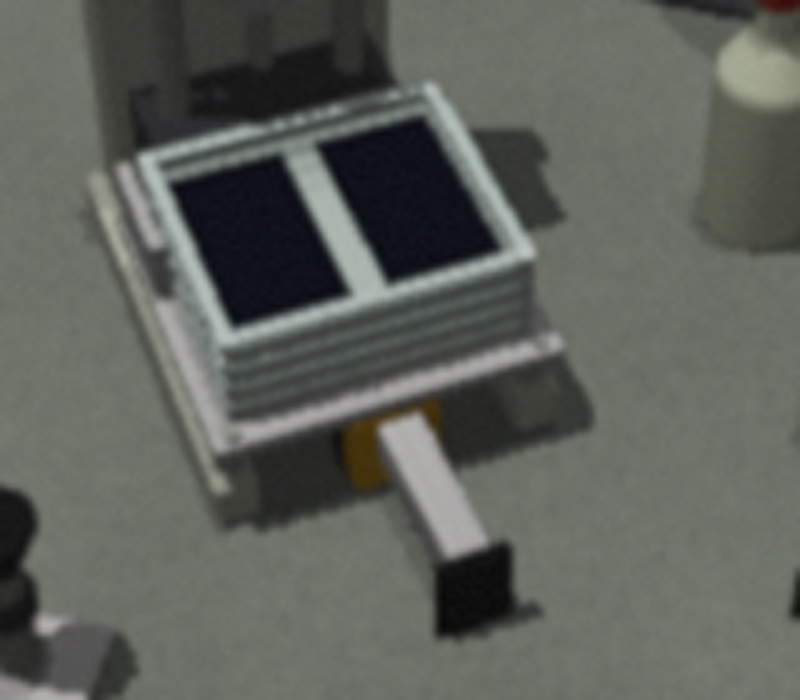

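View pics/t17.png

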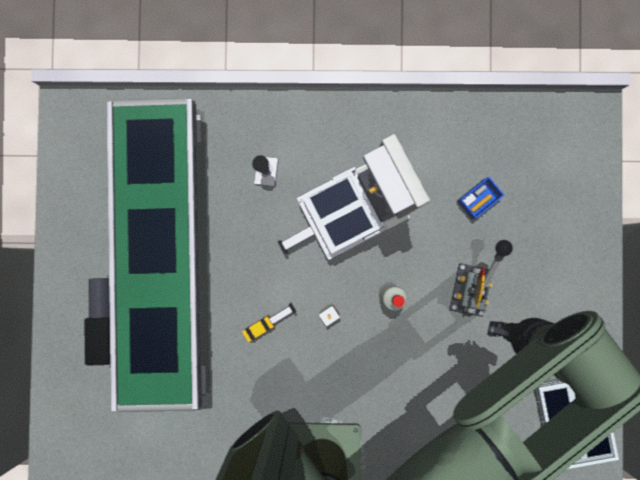

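View pics/s16.png

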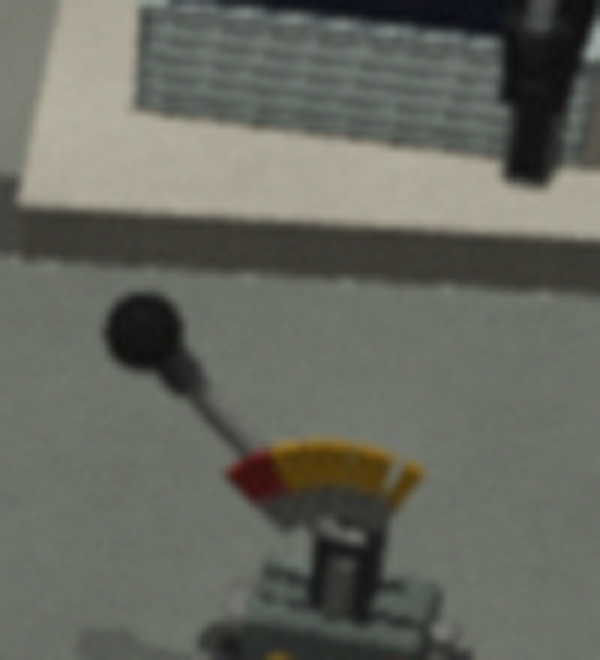

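```bash
python3 - <<'E'
from h import *
vx=np.array([.9806,-.196,0]); vy=np.array([.196,.9806,0]); c=np.array([.4368,-.3684,0])
o,d=ray("side",(310+145/6,80+330/6)); t=(0-(o-c)@vy)/(d@vy); p=o+t*d; x,z=(p-c)@vx,p[2]; print("knob",x,z,"angle",np.arctan2(x,z-.078))
# platform front edge plane: along = .2625
D=np.array([.4939,-.8695,0])
for nm,u in(("before L",(215,425)),("after L",(222,448)),("before R",(562,318)),("after R",(562,345))):
    o,r=ray("side",(220+u[0]/5,200+u[1]/5)); t=(.2625-o@D)/(r@D); print(nm,(o+t*r)[2])
a=cv2.imread("pics/a_top.png");b=cv2.imread("pics/t17.png")
for n,(x0,y0,x1,y1) in dict(bottle=(375,275,415,320),bin=(450,170,510,225),cup=(245,145,285,195),gauge=(312,298,345,332)).items():
    print(n,np.abs(a[y0:y1,x0:x1].astype(int)-b[y0:y1,x0:x1]).mean())
im=read_camera("side"); print(np.abs(im[240:300,260:340].astype(int)-cv2.imread("pics/s17.png")[240:300,260:340,::-1]).mean())
E
```

```text
knob 0.1009869781673845 0.180688060221584 angle 0.7770464158472521
before L 0.07866219279155429
after L 0.06184754612776522
before R 0.07585631118174974
after R 0.05694305257633647
bottle 6.123518518518519
bin 5.2251515151515155
cup 5.418166666666667
gauge 5.355020796197267
1.2031944444444445
```

```bash
python3 -c "
from station import *
print(finish_job())"
```

```text
the job is handed in; nothing more can be done
None
```

The job is handed in at about 19 s: the platform is down on the safety block and the lever is in float. I pulled the larger yellow block out from under the conveyor by its head and regripped it by the handle. I then slid it yellow end first under the platform until it met the mast foot (about 17 N, no further travel) and let go. Only after that did I push the lever into float.

**One slip:** on the first lever push the fingertips were too high and rode over the knob, with about 30 N upward on the wrist. That left the lever at about 0.43 rad. I backed off, went lower, and the second push snapped it into float.

**Last checks:**
- **Block:** before the platform sank, its shoulder was flush with the platform edge to about 1–3 mm. It was about 2 mm off the middle and square to under 1°. The final side view shows the handle still sticking out of the mouth.
- **Lever:** it reads about 0.78 rad, inside the float range.
- **Platform:** it sank 17–19 mm, which matches resting on the block at 50 mm. The picture was steady between two looks.
- **Bystanders:** the bottle, bin, spare cup and gauge look unmoved. Top-view differences from the start are small and much the same for all four.
- **Robot:** the gripper stands clear and touches nothing.

**Disagreement:** the side camera placed the lift's centre line about 7 mm off and its angle about 2° from the top and wrist cameras. I relied on the top and wrist cameras.

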